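# Charge the tablet dispenser and dose one catalyst tablet into the beaker

### The job

Load both pale-blue catalyst tablets from the steel tray into the dispenser's clear filling tube, then turn the white dosing wheel by its black knob until its first loaded pocket comes over the drop hole at the red pointer and that tablet falls into the tipping pan. Then press the red lever down to tip the tablet out into the beaker and let the lever spring back up. Dose just this one tablet, leaving the other in the dispenser, and do not shift or upset the beaker or the three bottles standing round the work.

Things in the scene. Friction and masses are not known exactly. Their poses are not given: they have to be found in the camera images.
- dispenser: fixed blue stand. Origin on the bench under the wheel axis; x from the beaker (front) to the column (back), y left, z up. Foot plate 6 mm thick, x -110 to 80, y +-60 mm. Aluminium plate of radius 74 mm, top z = 134 mm, one 31 mm drop hole, red pointer on the rim at its bearing. The filling tube's steel post (9 mm) stands 80 mm from the axis at the tube's bearing and ends at z = 185 mm
- tube_mouth (a point): centre of the open top of the clear filling tube: x 23, y 40, z 201 mm in the dispenser's frame (bearing +60 degrees). Inside diameter 33 mm at the mouth (outside 38), 25.4 mm from 5 mm down. Tablets let go here fall and stack flat, room for two. The lowest falls into a wheel pocket still or slower than 0.5 rad/s within 4 degrees of the tube, else rests on the wheel or leans into the pocket
- drop_hole (a point): centre of the drop hole in the plate: x -46, y 0, z 134 mm in the dispenser's frame, 120 degrees anticlockwise (seen from above) from the filling tube. A tablet falls through into the pan when its pocket's centre is within about 4 degrees of the hole's
- wheel (a joint): white wheel's angle, rad, positive anticlockwise from above; turns either way, light friction (0.04 N m). Radius 66, top z = 151 mm. Six through pockets, 25 mm, 60 degrees apart, 46 mm from the axis, one on the dispenser's +x at 0, so pockets stand at tube and hole at every multiple of 1.047. One tablet a pocket. 2.094 anticlockwise takes a pocket from tube to hole, its follower 1.047 behind
- knob_grip (a point): on the wheel's axis, z = 225 mm, 7 mm below the top of the black knob, a bar 46 x 13 x 24 mm (z = 208 to 232 mm) on a steel spindle; grip it from above across its 13 mm. The point turns with the wheel: its x runs along the bar, which lies along the dispenser's x when the wheel is at 0
- pan (a joint): tip angle of the steel pan under the drop hole, rad: 0 at rest (sprung), 1.15 fully tipped forward. 42 x 34 mm, walls 18 mm, front open, floor leaning back 0.14 rad at rest. Turns about a shaft along the dispenser's y at x = -46, z = 100 mm. From about 0.9 rad a tablet slides forward into the beaker; a spring (1 to 2 N at the lever) returns the pan when let go
- pan_floor (a point): middle of the pan's floor, moving with the pan; at rest 98 mm above the bench, under the drop hole
- lever_pad (a point): centre of the top of the red thumb pad (24 x 24 x 7 mm) on the pan's lever, outside the plate's right edge: at rest x -91, y -89, z 121 mm in the dispenser's frame. Moves with the pan: pressed from above it swings down on an arc of radius 49 mm about the shaft, 52 mm lower at 1.1 rad
- tray: fixed steel tray, 140 (x) x 180 (y) mm, rim 9 mm high, floor top at z = 3 mm. Origin at the middle of its underside
- tablet_a: pale-blue tablet, a flat cylinder of diameter 22 mm and height 18 mm, edges bevelled 2 mm, about 14 g, lying flat in the tray. Origin at the centre of its underside, z up. Both tablets are alike
- tablet_b: the other tablet, the same as tablet_a
- beaker: clear beaker, diameter 52 mm, 70 mm high, inside diameter about 46 mm, standing on the front of the dispenser's foot plate under the pan's lip. Origin at the centre of its underside
- bottle_blue: reagent bottle with blue cap, diameter 62 mm, 124 mm high, loose, behind the tray. Origin at the centre of its underside
- bottle_black: brown reagent bottle with black cap, diameter 50 mm, 100 mm high, loose, to the right of the dispenser. Origin at the centre of its underside
- wash_bottle: white wash bottle with red cap and a thin bent spout, loose, left of the dispenser. Body diameter 68 mm, 150 mm high, its axis 26 mm from the origin along -y; cap to 178 mm, spout to 221 mm, reaching out to y = +60 mm. Origin on the bench, z up
Things that resemble listed ones, but are neither listed nor needed, are in the scene too. What is shaped like the beaker but purple is not meant.

How it is judged:
On the way, in this order (a step that is already met when the one before it is completed fails the run):
1. one tablet is down in the filling tube (or in the pocket under it) (((horizontal distance between tablet_a and tube_mouth below 0.008 m and z of tablet_a in the frame of dispenser between 0.128 and 0.186 m) or (horizontal distance between tablet_b and tube_mouth below 0.008 m and z of tablet_b in the frame of dispenser between 0.128 and 0.186 m))), for 0.2 s.
2. both tablets are stacked in the filling tube (the lower one may lie in the pocket under it) (horizontal distance between each of tablet_a, tablet_b and tube_mouth below 0.008 m and z of tablet_a in the frame of dispenser between 0.128 and 0.186 m and z of tablet_b in the frame of dispenser between 0.128 and 0.186 m), for 0.2 s.
3. one tablet has dropped into the pan, standing at rest, the other is still in the wheel or tube (((distance between tablet_a and pan_floor below 0.024 m and value of joint pan below 0.1 rad and (z of tablet_b in the frame of dispenser between 0.128 and 0.186 m and horizontal distance between tablet_b and knob_grip below 0.06 m)) or (distance between tablet_b and pan_floor below 0.024 m and value of joint pan below 0.1 rad and (z of tablet_a in the frame of dispenser between 0.128 and 0.186 m and horizontal distance between tablet_a and knob_grip below 0.06 m)))), for 0.2 s.
At the end, for the whole second after the job is handed in: One tablet rests in the beaker, flat or on its side (its underside centre within 24 mm of the beaker's axis and less than 40 mm above its base, slower than 0.04 m/s), the other is still in the dispenser's wheel or filling tube, the pan is back at rest (below 0.1 rad) and the beaker stands upright (((horizontal distance between tablet_a and beaker below 0.024 m and z of tablet_a in the frame of beaker between -0.005 and 0.04 m and linear speed of tablet_a below 0.04 m/s and (z of tablet_b in the frame of dispenser between 0.128 and 0.186 m and horizontal distance between tablet_b and knob_grip below 0.06 m)) or (horizontal distance between tablet_b and beaker below 0.024 m and z of tablet_b in the frame of beaker between -0.005 and 0.04 m and linear speed of tablet_b below 0.04 m/s and (z of tablet_a in the frame of dispenser between 0.128 and 0.186 m and horizontal distance between tablet_a and knob_grip below 0.06 m))) and value of joint pan below 0.1 rad and angle between beaker's own z axis and vertical below 0.1 rad); the robot touches nothing.
It fails at once if the blue-capped bottle is shifted more than 25 mm or tipped (distance of bottle_blue from where it was at the start of the episode above 0.025 m or angle between bottle_blue's own z axis and vertical above 0.4 rad).
It fails at once if the black-capped bottle is shifted more than 25 mm or tipped (distance of bottle_black from where it was at the start of the episode above 0.025 m or angle between bottle_black's own z axis and vertical above 0.4 rad).
It fails at once if the wash bottle is shifted more than 25 mm or tipped (distance of wash_bottle from where it was at the start of the episode above 0.025 m or angle between wash_bottle's own z axis and vertical above 0.4 rad).
It fails at once if the beaker is shifted more than 15 mm or tipped (distance of beaker from where it was at the start of the episode above 0.015 m or angle between beaker's own z axis and vertical above 0.4 rad).
It fails at once if a tablet falls off the bench (height (world z) of any of tablet_a, tablet_b below -0.05 m).
It also fails if it takes over 64 s, if anything falls off the work surface, if the arm or the gripper's body presses on something with over 40 N, if the wrist force passes 120 N, or if a joint passes its speed limit or range.

### The arm

A 7-joint arm with a two-finger parallel gripper is mounted at the origin on a cart in front of the work surface, level with it; the furniture and walls round the work are solid. World frame = base frame: x ahead of the robot, y to its left, z up, the work surface at z = 0. Lengths are in m, angles in rad, forces in N, time in s.
With the tool pointing down it reaches from about 0.4 to 0.85 m from the base axis. Payload 4.5 kg.
Tool frame: the origin (TCP) lies where the fingers leave the gripper's body, on its centre line; the fingertips stand 64 mm ahead of it and the grasp point (between the pads) lies 45 mm ahead of it; z points along the fingers, y is the line along which they close (so a half turn about z gives the same grasp; the last joint's range is limited). The gripper opens to 88 mm and grips with 3 to 60 N. Pads are 18 mm wide; open, the fingers measure 123 mm over their backs; the gripper's body (75 mm by 187 mm) begins 45 mm behind the grasp point.
Start: joints at [-1.192, 0.689, -0.195, 1.565, 0.157, 0.902, -0.215], TCP at [0.211, 0.588, 0.303] pointing down, gripper open.
Joint ranges: [-3.01, 3.01], [-0.46, 2.08], [-1.47, 1.51], [0.13, 2.56], [-1, 4.14], [0.04, 2.09], [-2.66, 2.66]. Speed limits (rad/s): [2.57, 2.57, 3.14, 3.14, 3.14, 3.14, 3.14].

### API

Orientations are given as a unit quaternion [x, y, z, w].
In Python, from plant import r gives the robot as it stands.
- The arm moves only by the tool play_rows, never from a script. Its arguments are lists of equal length, an entry for each row: "translation": the shift along the tool's x, y, z in m, a list of three; "delta_rot": the turn, a rotation vector about the tool's x, y, z in degrees, a list of three; "grip": the opening, from -1 (shut) to 1 (fully open). In form: {"translation": [[x, y, z], ...], "delta_rot": [[rx, ry, rz], ...], "grip": [grip, ...]}. A call has 1 to 20 rows; each row shifts and turns the commanded pose from where the row before left it, along the tool's axes as they then stand; what a row does not reach is not made up. A row lasts 1/8 s, in which the tool goes at most 62.5 mm and 10.7 degrees, less where a joint would pass 70% of its speed; a pose out of reach is approached as far as the arm can. A call with a gripper value outside its range is refused whole. The fingers move at their own pace and stop on an object; "squeeze" is the grip in N (left out, the last holds). Time passes only in rows, so rows that do not move let the fingers close. It gives the time, the measured TCP pose, the force, the opening and the grip force at its end, in the units of the state.
- r.get_state(): the state, without advancing time (a new reading comes with each control period).
- r.snapshot(name): name is "side" or "top" or "wrist"; returns the picture (384x512x3 uint8, blue, green, red); there is no depth.
- r.get_calibration(name): a dict with "intrinsics" (3x3 intrinsics, pixels), "k1" (the pictures are not rectified: a ray, as slopes to the right and down, at radius r is drawn at 1 + k1 r^2 times it, then the intrinsics apply), "eye" and "rotation" of the camera in the world. Camera axes: x right, y up, looking along -z (the intrinsics and any distortion apply to the point x, -y, -z); pixel columns grow to the right and rows downward; lengths in m; the calibration is good to about 2 mm. A picture is of the moment at which its call begins: read the wrist's pose just before it. get_calibration takes no time and is no camera call; for the wrist camera it gives the pose at the moment of the call.
- r.finish_job(): hands the job in; it is judged then, once.
Trained networks look in the newest picture that a camera, given by its name, has taken for a name from the list of things; names that differ only in an ending like _2 or _b are one class to them, and where a whole thing is asked for, a point or a joint stands for the part that bears it (a point fixed in the world has none). Each returns a list of dicts, best first, with "confidence" (0 to 1); they miss things now and then, are a little off and sometimes report something else, mostly with a low value. They report only what shows in the picture. A call takes as long as a camera call. They do not tell look-alikes from the thing itself.
- r.look_for(camera, target): "point" ([x, y, z] in m, in world coordinates, good to about 4 mm: the middle of the surface that is visible of it).
- r.silhouettes(camera, target): "pixels" (384x512 bool, what is visible of it).
The state is a dict: "clock": time; "q": joint angles; "qd": joint speeds; "joint_torque": joint torques, N m; "tool_pos": TCP position; "eef_rot": TCP orientation; "contact_force": force on the tool from outside, world axes, zero at the start; "moment": the same for the moment, N m; "opening": opening from 0.0 (shut) to 1.0 (fully open); "finger_force": force on a finger pad.
Only numpy, scipy, OpenCV 4.12 (cv2) and the standard library are available. Lean on these libraries where they do the work, as an engineer would, in place of code of your own. Each camera call takes 0.05 s, during which the arm holds its last target. There are 200 camera calls.

## Working session

There is one attempt and no reset: what is moved stays moved. The work goes in short steps, Python scripts to look and compute and a tool call to move; the robot and the scene stay as the last step left them, time stands still between calls to the robot, and variables do not carry over. Pictures are saved under pics/ and viewed, at most 10 in all, crops included, and the job is handed in when it is done.

Besides the shell and the picture viewer there is one more tool, called after "Emit:" in YAML: its name, and indented under it one key for each argument. play_rows: Moves the arm, as the interface text tells. Its arguments: {"type":"object","properties":{"translation":{"type":"array","items":{"type":"array","items":{"type":"number"}}},"delta_rot":{"type":"array","items":{"type":"array","items":{"type":"number"}}},"grip":{"type":"array","items":{"type":"number"}},"squeeze":{"type":"number"}},"required":["translation","delta_rot","grip"]}

```bash
mkdir -p pics; ls; cat > h.py <<'E'
import numpy as np, cv2
from plant import r
from scipy.spatial.transform import Rotation as R
def ray(c,uv):
    K=np.array(c["intrinsics"]);d=np.array([(uv[0]-K[0,2])/K[0,0],(uv[1]-K[1,2])/K[1,1]])
    s=d.copy()
    for _ in range(20): s=d/(1+c["k1"]*(s@s))
    v=np.array(c["rotation"])@np.array([s[0],-s[1],-1.]);return np.array(c["eye"]),v
def onz(c,uv,z):
    e,v=ray(c,uv);return e+v*(z-e[2])/v[2]
def proj(c,P):
    K=np.array(c["intrinsics"]);p=np.array(c["rotation"]).T@(np.asarray(P,float)-np.array(c["eye"]))
    s=np.array([p[0],-p[1]])/-p[2];s=s*(1+c["k1"]*(s@s));return np.array([K[0,0]*s[0]+K[0,2],K[1,1]*s[1]+K[1,2]])
E
cat > a.py <<'E'
from h import *
np.set_printoptions(precision=4,suppress=True)
s=r.get_state();print(s["clock"],s["tool_pos"],s["eef_rot"],s["opening"])
ims={}
for n in ["side","top"]:
    im=r.snapshot(n);cv2.imwrite(f"pics/{n}0.png",im);c=r.get_calibration(n);print(n,c["eye"],c["k1"],np.array(c["intrinsics"])[0])
    for t in ["dispenser","tablet_a","tray","beaker","knob_grip","lever_pad","tube_mouth","drop_hole","bottle_blue","bottle_black","wash_bottle","wheel","pan"]:
        try:
            print(n,t,[(np.round(d["point"],3).tolist(),round(d["confidence"],2),proj(c,d["point"]).round().tolist()) for d in r.look_for(n,t)])
        except Exception as e: print(n,t,e)
E
python3 a.py; python3 -c "
import cv2,numpy as np
a=cv2.imread('pics/side0.png');b=cv2.imread('pics/top0.png');cv2.imwrite('pics/both0.png',cv2.resize(a,(800,600)));cv2.imwrite('pics/both1.png',cv2.resize(b,(800,600)))"
```

```text
pics
0.0 [0.2111 0.5877 0.3019] [ 0.1715  0.9852 -0.0009 -0.0001] 0.9965065054463959
side [0.4707 0.8977 0.757 ] -0.033489088334623954 [365.272    0.     253.2744]
side dispenser matmul: Input operand 1 has a mismatch in its core dimension 0, with gufunc signature (n?,k),(k,m?)->(n?,m?) (size 3 is different from 4)
side tablet_a matmul: Input operand 1 has a mismatch in its core dimension 0, with gufunc signature (n?,k),(k,m?)->(n?,m?) (size 3 is different from 4)
side tray matmul: Input operand 1 has a mismatch in its core dimension 0, with gufunc signature (n?,k),(k,m?)->(n?,m?) (size 3 is different from 4)
side beaker matmul: Input operand 1 has a mismatch in its core dimension 0, with gufunc signature (n?,k),(k,m?)->(n?,m?) (size 3 is different from 4)
side knob_grip matmul: Input operand 1 has a mismatch in its core dimension 0, with gufunc signature (n?,k),(k,m?)->(n?,m?) (size 3 is different from 4)
side lever_pad matmul: Input operand 1 has a mismatch in its core dimension 0, with gufunc signature (n?,k),(k,m?)->(n?,m?) (size 3 is different from 4)
side tube_mouth matmul: Inp
[... 2113 characters left out ...]
n its core dimension 0, with gufunc signature (n?,k),(k,m?)->(n?,m?) (size 3 is different from 4)
top bottle_black matmul: Input operand 1 has a mismatch in its core dimension 0, with gufunc signature (n?,k),(k,m?)->(n?,m?) (size 3 is different from 4)
top wash_bottle matmul: Input operand 1 has a mismatch in its core dimension 0, with gufunc signature (n?,k),(k,m?)->(n?,m?) (size 3 is different from 4)
top wheel matmul: Input operand 1 has a mismatch in its core dimension 0, with gufunc signature (n?,k),(k,m?)->(n?,m?) (size 3 is different from 4)
top pan matmul: Input operand 1 has a mismatch in its core dimension 0, with gufunc signature (n?,k),(k,m?)->(n?,m?) (size 3 is different from 4)
```

```bash
sed -i 's/np.array(c\["rotation"\])/R.from_quat(c["rotation"]).as_matrix()/' h.py
sed -i 's/\["dispenser",.*\]:/["tablet_a","tray","beaker","knob_grip","lever_pad","tube_mouth","wheel","bottle_black","dispenser"]:/' a.py; python3 a.py; python3 -c "from h import *;print(r.get_state()['clock'])"
```

```text
1.4 [0.2112 0.5882 0.3027] [0.1715 0.9852 0.     0.    ] 1.001347205001369
side [0.4707 0.8977 0.757 ] -0.033489088334623954 [365.272    0.     253.2744]
side tablet_a [([0.488, 0.33, 0.018], 0.38, [265.0, 303.0])]
side tray [([0.482, 0.288, 0.002], 0.57, [268.0, 294.0])]
side beaker [([0.458, 0.088, 0.046], 0.77, [281.0, 230.0]), ([0.483, -0.04, 0.053], 0.69, [274.0, 201.0]), ([0.447, -0.218, 0.045], 0.52, [287.0, 174.0])]
side knob_grip [([0.548, -0.043, 0.154], 0.62, [255.0, 173.0])]
side lever_pad [([0.48, -0.131, 0.114], 0.65, [277.0, 170.0])]
side tube_mouth [([0.556, -0.03, 0.14], 0.61, [252.0, 179.0])]
side wheel [([0.548, -0.044, 0.15], 0.94, [255.0, 174.0])]
side bottle_black []
side dispenser [([0.554, -0.032, 0.136], 0.83, [252.0, 179.0])]
top [0.4538 0.0396 1.1643] -0.04579361860681921 [396.291    0.     248.1544]
top tablet_a [([0.488, 0.236, 0.02], 0.54, [189.0, 221.0]), ([0.493, 0.325, 0.024], 0.51, [158.0, 219.0])]
top tray [([0.486, 0.282, -0.001], 0.87, [175.0, 222.0])]
top beaker [([0.481, -0.057, 0.026], 0.68, [291.0, 224.0]), ([0.646, -0.27, 0.031], 0.68, [365.0, 168.0]), ([0.441, -0.24, 0.024], 0.65, [355.0, 239.0])]
top knob_grip [([0.554, -0.058, 0.15], 0.55, [295.0, 195.0]), ([0.579, -0.177, 0.069], 0.33, [336.0, 189.0])]
top lever_pad [([0.51, -0.142, 0.105], 0.61, [325.0, 213.0])]
top tube_mouth [([0.548, -0.057, 0.153], 0.62, [295.0, 197.0])]
top wheel [([0.554, -0.059, 0.151], 0.75, [296.0, 195.0])]
top bottle_black [([0.577, -0.177, 0.068], 0.78, [335.0, 190.0]), ([0.6, 0.285, 0.083], 0.73, [169.0, 180.0])]
top dispenser [([0.548, -0.055, 0.151], 0.77, [294.0, 197.0])]
2.4
```

View pics/both0.png

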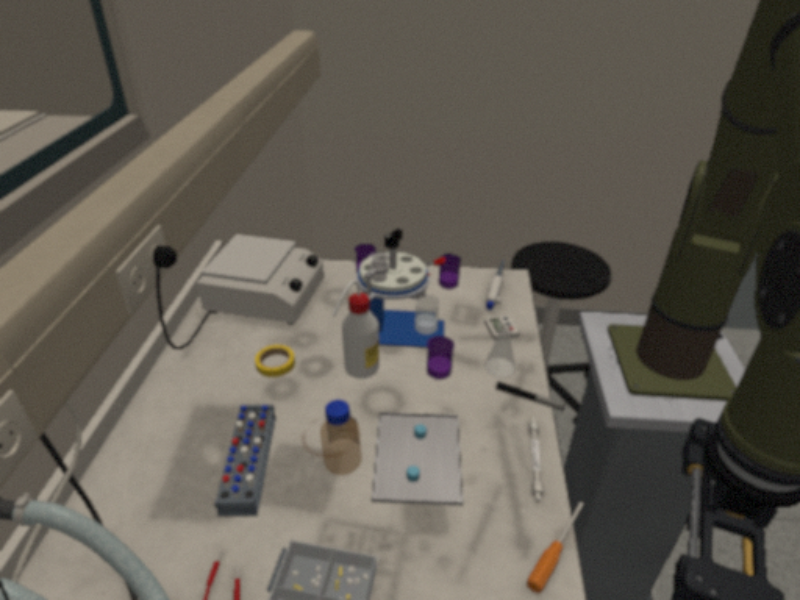

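View pics/both1.png

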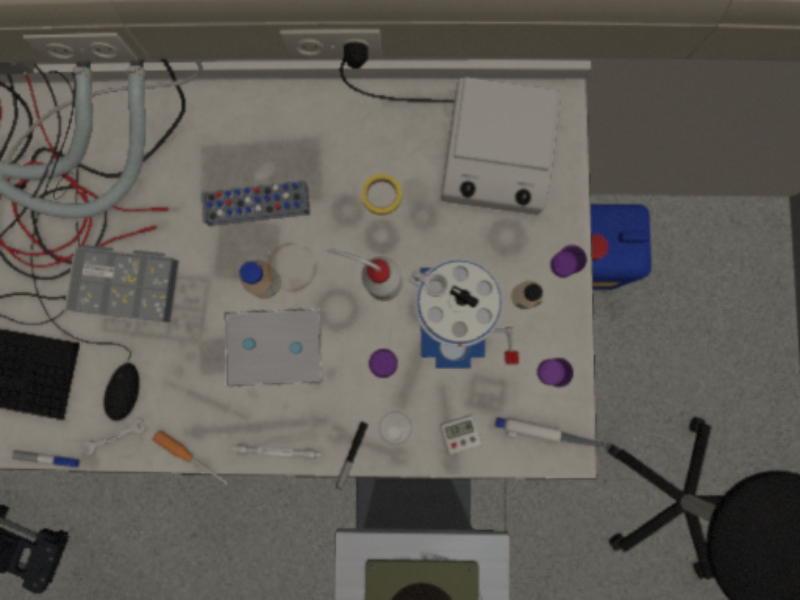

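```bash
cat > b.py <<'E'
from h import *
np.set_printoptions(precision=4,suppress=True)
im=cv2.imread('pics/top0.png');c=r.get_calibration("top")
crop=im[150:260,225:355];cv2.imwrite("pics/c1.png",cv2.resize(crop,None,fx=6,fy=5.4,interpolation=cv2.INTER_CUBIC)[:600,:800])
for t,z in [("lever_pad",.121),("tablet_a",.021),("wash_bottle",.15),("tray",.009)]:
    for d in r.silhouettes("top",t):
        m=d["pixels"];ys,xs=np.nonzero(m);print(t,round(d["confidence"],2),m.sum(),xs.mean(),ys.mean(),onz(c,(xs.mean(),ys.mean()),z),xs.min(),xs.max(),ys.min(),ys.max())
hsv=cv2.cvtColor(im,cv2.COLOR_BGR2HSV)
E
python3 b.py
```

```text
lever_pad 0.75 147 314.4761904761905 217.91156462585033 [ 0.4964 -0.111   0.121 ] 290 331 207 231
tablet_a 0.5 26 189.5 222.0 [0.4852 0.2348 0.021 ] 187 192 220 224
wash_bottle 0.62 620 242.95645161290324 176.35806451612902 [0.6008 0.077  0.15  ] 213 257 159 192
tray 0.93 2855 174.35516637478108 222.04168126094572 [0.4849 0.2814 0.009 ] 144 205 197 246
```

View pics/c1.png

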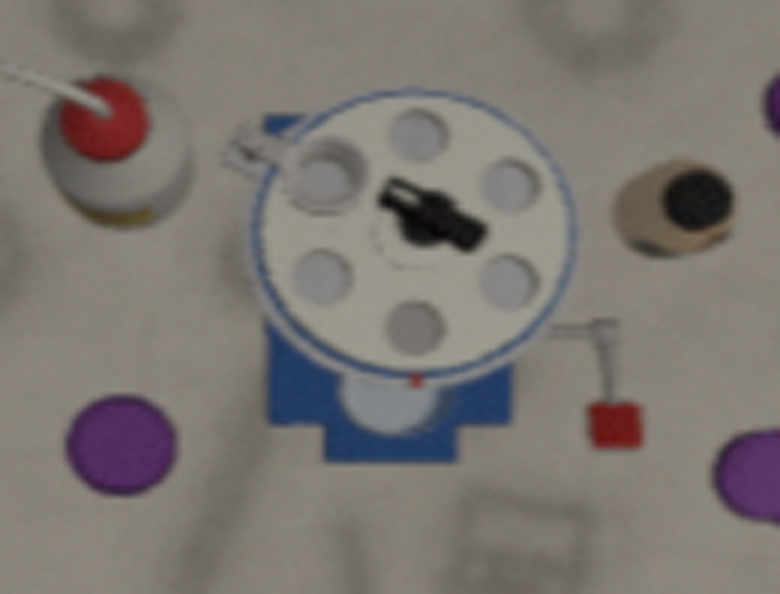

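The top crop shows the wheel centre at about (294,193) and the red pointer below it. One pocket sits at the pointer and one under the tube. The knob bar lies at about 60°, so the wheel is at about 1.05 rad.

Things that could be taken for the targets, at top pixels:
- **Tablets:** the pale-blue discs at (159,220) and (189,222) in the steel tray. Look-alikes are the rack beads near (165,128) and the box of small items near (78,183).
- **Beaker:** the clear one at (290,224) under the pan. Look-alikes are the purple ones at (245,232), (355,238) and (364,167), and the glass at (253,274).

I choose the two discs in the tray and will check them with the wrist camera.

Emit:
play_rows:
  translation:
    - [-0.0435,-0.0253,0.006]
    - [-0.0435,-0.0253,0.006]
    - [-0.0435,-0.0253,0.006]
    - [-0.0435,-0.0253,0.006]
    - [-0.0435,-0.0253,0.006]
    - [-0.0435,-0.0253,0.006]
    - [-0.0435,-0.0253,0.006]
    - [-0.0435,-0.0253,0.006]
  delta_rot:
    - [0,0,0]
    - [0,0,0]
    - [0,0,0]
    - [0,0,0]
    - [0,0,0]
    - [0,0,0]
    - [0,0,0]
    - [0,0,0]
  grip: [1,1,1,1,1,1,1,1]

```text
clock: 3.6
tool_pos: [0.4715, 0.279, 0.2547]
eef_rot: [0.171, 0.985, 0.0, 0.0]
contact_force: [-0.0, 0.1, 0.4]
opening: 1.001
finger_force: 0.0
```

Emit:
play_rows:
  translation:
    - [0,0,0]
    - [0,0,0]
    - [0,0,0]
    - [0,0,0]
    - [0,0,0]
    - [0,0,0]
    - [0,0,0]
    - [0,0,0]
    - [0,0,0]
    - [0,0,0]
    - [0,0,0]
    - [0,0,0]
    - [0,0,0]
    - [0,0,0]
    - [0,0,0]
  delta_rot:
    - [0,0,10.4]
    - [0,0,10.4]
    - [0,0,10.4]
    - [0,0,10.4]
    - [0,0,10.4]
    - [0,0,10.4]
    - [0,0,10.4]
    - [0,0,10.4]
    - [0,0,10.4]
    - [0,0,10.4]
    - [0,0,10.4]
    - [0,0,10.4]
    - [0,0,10.4]
    - [0,0,10]
    - [0,0,0]
  grip: [0,0,0,0,0,0,0,0,0,0,0,0,0,0,0]

```text
clock: 5.48
tool_pos: [0.4702, 0.2805, 0.2546]
eef_rot: [0.991, 0.132, 0.0, 0.0]
contact_force: [-0.7, -0.5, -0.3]
opening: 0.499
finger_force: 0.0
```

```bash
cat >> h.py <<'E'
np.set_printoptions(precision=4,suppress=True)
def st():
    s=r.get_state();M=R.from_quat(s["eef_rot"]).as_matrix();yaw=np.degrees(np.arctan2(M[1,1],M[0,1]))
    print("t",round(s["clock"],2),"pos",np.array(s["tool_pos"]),"closing",round(yaw,1),"z",M[:,2],"open",round(s["opening"],3),"ff",s["finger_force"],"F",np.array(s["contact_force"]),"q7",round(s["q"][6],2));return s,M
def go(s,M,P): return M.T@(np.array(P)-np.array(s["tool_pos"]))
E
cat > w.py <<'E'
from h import *
import sys
s,M=st();c=r.get_calibration("wrist");im=r.snapshot("wrist");cv2.imwrite(f"pics/{sys.argv[1]}.png",im);print(c["eye"],R.from_quat(c["rotation"]).as_matrix())
import json;json.dump({k:np.array(v).tolist() for k,v in c.items() if k in("eye","rotation","k1","intrinsics")},open(f"pics/{sys.argv[1]}.json","w"))
for t,z in [(a.split("=")[0],float(a.split("=")[1])) for a in sys.argv[2:]]:
    for d in r.silhouettes("wrist",t):
        m=d["pixels"];ys,xs=np.nonzero(m);print(t,round(d["confidence"],2),m.sum(),xs.mean().round(1),ys.mean().round(1),onz(c,(xs.mean(),ys.mean()),z),xs.min(),xs.max(),ys.min(),ys.max())
E
python3 w.py w1 tablet_a=.012
```

```text
t 5.47 pos [0.4702 0.2805 0.2546] closing -74.8 z [ 0.0002 -0.0003 -1.    ] open 0.499 ff 0.0 F [-0.6857 -0.493  -0.3487] q7 -1.41
[0.5469 0.2998 0.336 ] [[ 0.2621  0.9191  0.2942]
 [-0.965   0.2493  0.0809]
 [ 0.001  -0.3051  0.9523]]
tablet_a 0.91 351 219.8 137.2 [0.4921 0.3235 0.012 ] 210 230 127 147
```

View pics/w1.png

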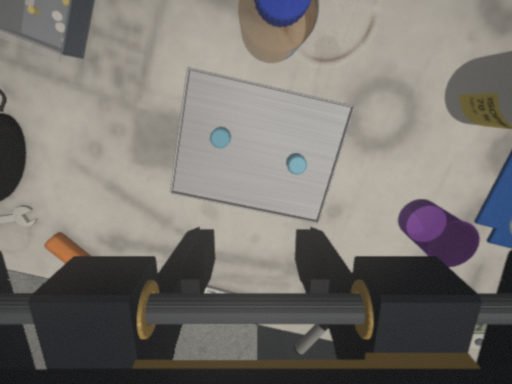

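The wrist picture shows both pale-blue tablets in the steel tray at (220,137) and (297,163), with nothing else like them nearby. The purple beaker at (440,230) is not one of the targets.

```bash
cat > t.py <<'E'
from h import *
import json,sys
n=sys.argv[1];c=json.load(open(f"pics/{n}.json"));im=cv2.imread(f"pics/{n}.png");h=cv2.cvtColor(im,cv2.COLOR_BGR2HSV)
m=cv2.inRange(h,(85,70,110),(105,255,255));k,l,stt,ce=cv2.connectedComponentsWithStats(m)
s,M=st()
for i in range(1,k):
    if stt[i,4]>100:
        p=onz(c,ce[i],.013);print(ce[i],stt[i],p,"go",go(s,M,[p[0],p[1],.070]))
E
python3 t.py w1
```

```text
t 5.58 pos [0.4703 0.2803 0.2547] closing -74.8 z [ 0.      0.0002 -1.    ] open 0.5 ff 0.0 F [ 0.4136 -0.1393  0.1452] q7 -1.41
[219.9673 137.4836] [211 128  19  20 275] [0.492  0.3232 0.013 ] go [ 0.0322 -0.0356  0.1847]
[296.6218 164.1471] [288 156  18  18 238] [0.4856 0.2345 0.013 ] go [0.0027 0.0483 0.1847]
```

Emit:
play_rows:
  translation:
    - [0.001,0.016,0.03]
    - [0.001,0.016,0.04]
    - [0.001,0.016,0.045]
    - [0,0,0.04]
    - [0,0,0.02]
    - [0,0,0.01]
    - [0,0,0]
    - [0,0,0]
    - [0,0,0]
    - [0,0,0]
    - [0,0,0]
  delta_rot:
    - [0,0,0]
    - [0,0,0]
    - [0,0,0]
    - [0,0,0]
    - [0,0,0]
    - [0,0,0]
    - [0,0,0]
    - [0,0,0]
    - [0,0,0]
    - [0,0,0]
    - [0,0,0]
  grip: [0,0,0,0,0,0,0,-1,-1,-1,-1]
  squeeze: 12

```text
clock: 6.95
tool_pos: [0.4861, 0.2349, 0.0704]
eef_rot: [0.991, 0.131, 0.001, -0.0]
contact_force: [-0.2, 0.2, 6.1]
opening: 0.241
finger_force: 12.0
```

Emit:
play_rows:
  translation:
    - [0,0,-0.04]
    - [0,0,-0.06]
    - [-0.004,0.025,-0.05]
    - [-0.008,0.05,-0.03]
    - [-0.008,0.05,-0.03]
    - [-0.008,0.05,-0.03]
    - [-0.008,0.05,-0.02]
    - [-0.008,0.05,0]
    - [-0.008,0.05,0]
    - [-0.006,0.027,0]
    - [0,0,0]
    - [0,0,0]
    - [0,0,0]
    - [0,0,0]
    - [0,0,0]
    - [0,0,0]
  delta_rot:
    - [0,0,0]
    - [0,0,0]
    - [0,0,0]
    - [0,0,0]
    - [0,0,0]
    - [0,0,0]
    - [0,0,0]
    - [0,0,0]
    - [0,0,0]
    - [0,0,0]
    - [0,0,-9]
    - [0,0,-9]
    - [0,0,-9]
    - [0,0,-9]
    - [0,0,-9]
    - [0,0,0]
  grip: [-1,-1,-1,-1,-1,-1,-1,-1,-1,-1,-1,-1,-1,-1,-1,-1]

```text
clock: 8.95
tool_pos: [0.5207, -0.1205, 0.3296]
eef_rot: [0.866, 0.5, -0.0, -0.0]
contact_force: [-0.9, -0.0, -0.4]
opening: 0.24
finger_force: 12.0
```

```bash
python3 w.py w2 wheel=.151 lever_pad=.121 knob_grip=.232
```

```text
t 8.95 pos [ 0.5207 -0.1205  0.3296] closing -30.1 z [-0.0004  0.0006 -1.    ] open 0.24 ff 11.999227308850493 F [-0.9157 -0.0456 -0.4212] q7 -0.18
[ 0.5606 -0.0534  0.411 ] [[ 0.8657  0.4768  0.1528]
 [-0.5006  0.8242  0.2646]
 [ 0.0002 -0.3055  0.9522]]
wheel 0.73 15772 257.0 95.0 [ 0.5611 -0.0566  0.151 ] 178 335 13 171
lever_pad 0.78 1464 228.2 174.2 [ 0.4981 -0.1085  0.121 ] 199 269 108 228
knob_grip 0.65 15144 257.2 94.8 [ 0.5611 -0.0556  0.232 ] 179 335 14 171
```

View pics/w2.png

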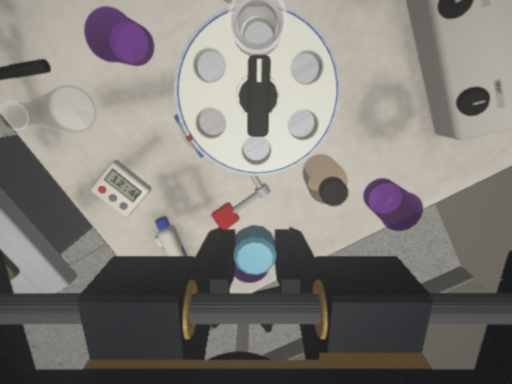

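```bash
cat > f.py <<'E'
from h import *
import json
from scipy.optimize import least_squares
c=json.load(open("pics/w2.json"));im=cv2.imread("pics/w2.png");g=cv2.cvtColor(im,cv2.COLOR_BGR2HSV)
# radial edge search of the white wheel -> dark/blue ring
cen=np.array([0.558,-0.058])
def P(p,l): 
    a=p[2];return [p[0]+l[0]*np.cos(a)-l[1]*np.sin(a),p[1]+l[0]*np.sin(a)+l[1]*np.cos(a),l[2]]
white=((g[...,1]<50)&(g[...,2]>150)).astype(np.uint8)
red=cv2.inRange(g,(0,120,90),(8,255,255))|cv2.inRange(g,(170,120,90),(180,255,255))
k,l,s_,ce=cv2.connectedComponentsWithStats(red)
for i in range(1,k):
    if s_[i,4]>5: print("red",ce[i],s_[i],onz(c,ce[i],.121),onz(c,ce[i],.134))
k,l,s_,ce=cv2.connectedComponentsWithStats(white)
i=l[95,225];m=(l==i).astype(np.uint8);cs,_=cv2.findContours(m,cv2.RETR_EXTERNAL,cv2.CHAIN_APPROX_NONE);ct=max(cs,key=cv2.contourArea)[:,0]
w=np.array([onz(c,q,.151)[:2] for q in ct])
def f(p): return np.hypot(*(w-p[:2]).T)-p[2]
o=least_squares(f,[.558,-.058,.066],loss="soft_l1",f_scale=.001);print("wheel",o.x,len(w),np.median(abs(f(o.x))))
ax=o.x[:2]
for q in [(210,66),(306,67),(212,122),(302,123),(257,149)]:
    d=onz(c,q,.151)[:2]-ax;print(q,np.hypot(*d),np.degrees(np.arctan2(d[1],d[0])))
E
python3 f.py
```

```text
red [189.1875 137.5   ] [187 136   5   4  16] [ 0.4847 -0.0582  0.121 ] [ 0.4881 -0.058   0.134 ]
red [101.6333 189.3667] [ 99 187   6   6  30] [ 0.3777 -0.0574  0.121 ] [ 0.3859 -0.0572  0.134 ]
red [224.8886 216.5342] [212 204  27  26 395] [ 0.4709 -0.1461  0.121 ] [ 0.4749 -0.142   0.134 ]
wheel [ 0.5491 -0.0531  0.1641] 2033 0.0277211894563765
(210, 66) 0.036312269981031924 105.56076548875174
(306, 67) 0.05735543125228755 -4.585931883990643
(212, 122) 0.03245225531043484 -174.09477072476517
(302, 123) 0.054476987810675954 -51.45970190274153
(257, 149) 0.04406832271151052 -103.8926498678103
```

```bash
cat > f2.py <<'E'
from h import *
import json
from scipy.optimize import least_squares
c=json.load(open("pics/w2.json"));im=cv2.imread("pics/w2.png")
pk=np.array([onz(c,q,.151)[:2] for q in [(210,66),(306,67),(212,122),(302,123),(257,149)]])
ang=np.radians([120,0,180,-60,-120])
def W(p,l): 
    l=np.asarray(l);co,si=np.cos(p[2]),np.sin(p[2]);return np.array([p[0]+l[0]*co-l[1]*si,p[1]+l[0]*si+l[1]*co])
def f(p):
    res=[pk[i]-p[:2]-.046*np.array([np.cos(a+p[3]),np.sin(a+p[3])]) for i,a in enumerate(ang)]
    res.append(onz(c,(224.9,216.5),.119)[:2]-W(p,(-.091,-.089)))
    res.append(1*(onz(c,(189.2,137.5),.135)[:2]-W(p,(-.0745,0))))
    return np.concatenate(res)
o=least_squares(f,[.56,-.058,0,0]);p=o.x;print(p,np.degrees(p[2:]));print(o.fun.reshape(-1,2)*1000)
v=cv2.resize(im,None,fx=3,fy=3,interpolation=cv2.INTER_CUBIC)
def draw(l,z,col):
    q=proj(c,[*W(p,l),z])*3+1;cv2.circle(v,tuple(int(x) for x in q),1,col,-1)
for a in np.linspace(0,2*np.pi,300):
    u=np.array([np.cos(a),np.sin(a)])
    draw(u*.066,.151,(0,0,255));draw(u*.074,.134,(0,255,0));draw(np.array([.023,.040])+u*.0165,.201,(255,0,255));draw(np.array([.023,.040])+u*.019,.201,(255,0,0))
    for k in range(6): draw(.046*np.array([np.cos(k*np.pi/3+p[3]-p[2]),np.sin(k*np.pi/3+p[3]-p[2])])+u*.0125,.151,(0,140,255))
cv2.imwrite("pics/o2.png",v[0:600,450:1050]);np.save("disp.npy",p)
print("tube",W(p,(.023,.040)))
E
python3 f2.py
```

```text
[ 0.5616 -0.0571  0.0047 -0.0124] [ 0.2684 -0.7119]
[[ 0.2505 -1.2209]
 [-1.3363 -0.0966]
 [ 1.2048  0.0074]
 [-1.0722  1.4273]
 [ 0.4006  0.6868]
 [-0.7165 -0.2321]
 [ 1.2691 -0.5719]]
tube [ 0.5844 -0.017 ]
```

View pics/o2.png

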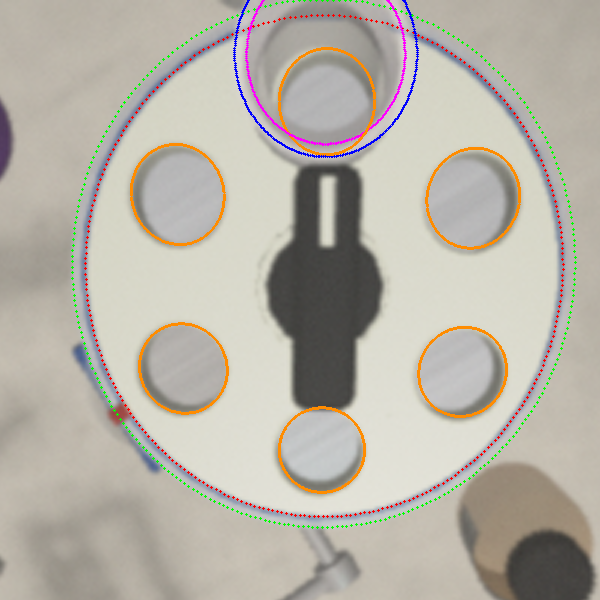

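```bash
python3 - <<'E'
from h import *
import json
c=json.load(open("pics/w2.json"));im=cv2.imread("pics/w2.png");h=cv2.cvtColor(im,cv2.COLOR_BGR2HSV)
m=cv2.inRange(h,(85,60,80),(105,255,255))
s,M=st();P=np.array(s["tool_pos"])
ys,xs=np.nonzero(m[225:290,215:300]);print(xs.min()+215,xs.max()+215,ys.min()+225,ys.max()+225)
for x in [-.003,0,.003]:
    pts=[]
    for a in np.linspace(0,2*np.pi,60):
        for rr,zz in [(.009,.0482),(.011,.0502),(.011,.0642),(.009,.0662)]:
            pts.append(proj(c,P+M@np.array([x+rr*np.cos(a),rr*np.sin(a),zz])))
    pts=np.array(pts);print(x,pts.min(0),pts.max(0))
print("go",go(s,M,[.5844,-.017,.269]))
E
```

```text
t 9.15 pos [ 0.521  -0.1204  0.3296] closing -30.1 z [-0.0003 -0.0001 -1.    ] open 0.242 ff 11.999934966756314 F [ 0.6364  0.2125 -0.3928] q7 -0.18
233 276 227 274
-0.003 [231.2362 228.6817] [274.9547 279.5141]
0 [231.0951 223.5604] [275.0816 274.4742]
0.003 [230.9522 218.3798] [275.21   269.3736]
go [0.1213 0.0031 0.0606]
```

Emit:
play_rows:
  translation:
    - [0.04,0.001,0]
    - [0.04,0.001,0]
    - [0.03,0.001,0]
    - [0.012,0,0.01]
    - [0,0,0.03]
    - [0,0,0.015]
    - [0,0,0.006]
    - [0,0,0]
    - [0,0,0]
    - [0,0,0]
    - [0,0,0]
    - [0,0,0]
  delta_rot:
    - [0,0,0]
    - [0,0,0]
    - [0,0,0]
    - [0,0,0]
    - [0,0,0]
    - [0,0,0]
    - [0,0,0]
    - [0,0,0]
    - [0,0,0]
    - [0,0,0]
    - [0,0,0]
    - [0,0,0]
  grip: [-1,-1,-1,-1,-1,-1,-1,-1,0,0,0,0]

```text
clock: 10.65
tool_pos: [0.5847, -0.0162, 0.2689]
eef_rot: [0.866, 0.5, 0.0, 0.0]
contact_force: [0.3, 0.6, -0.9]
opening: 0.5
finger_force: 0.0
```

```bash
python3 - <<'E'
from h import *
s,M=st();print(go(s,M,[.521,-.120,.33]))
E
```

```text
t 10.65 pos [ 0.5847 -0.0162  0.2689] closing -30.0 z [ 0.0004  0.0001 -1.    ] open 0.5 ff 0.0 F [ 0.33    0.5669 -0.9127] q7 -0.35
[-0.1217 -0.0033 -0.0611]
```

Emit:
play_rows:
  translation:
    - [0,0,-0.03]
    - [-0.01,0,-0.03]
    - [-0.05,0,0]
    - [-0.055,0,0]
    - [0,0,0]
  delta_rot:
    - [0,0,0]
    - [0,0,0]
    - [0,0,0]
    - [0,0,0]
    - [0,0,0]
  grip: [0,0,0,0,0]

```text
clock: 11.28
tool_pos: [0.5246, -0.1209, 0.3293]
eef_rot: [0.868, 0.497, -0.001, 0.001]
contact_force: [0.7, 0.8, 0.5]
opening: 0.504
finger_force: 0.0
```

```bash
python3 w.py w3 >/dev/null; python3 - <<'E'
from h import *
import json
c=json.load(open("pics/w3.json"));im=cv2.imread("pics/w3.png");h=cv2.cvtColor(im,cv2.COLOR_BGR2HSV)
m=cv2.inRange(h,(85,40,80),(105,255,255));k,l,s_,ce=cv2.connectedComponentsWithStats(m)
for i in range(1,k):
    if s_[i,4]>30:print(ce[i],s_[i],onz(c,ce[i],.152))
s,M=st();print(M.T@np.array([.492-s["tool_pos"][0],.3232-s["tool_pos"][1],0]))
cv2.imwrite("pics/w3c.png",cv2.resize(im[0:200,150:370],None,fx=3,fy=3))
E
```

```text
[251.2054  31.9532] [235  18  32  28 662] [ 0.585  -0.0151  0.152 ]
t 11.32 pos [ 0.5262 -0.118   0.3291] closing -30.2 z [ 0.     -0.0005 -1.    ] open 0.501 ff 0.0 F [0.5181 0.5703 0.6807] q7 -0.19
[ 0.364  -0.2516 -0.0002]
```

View pics/w3c.png

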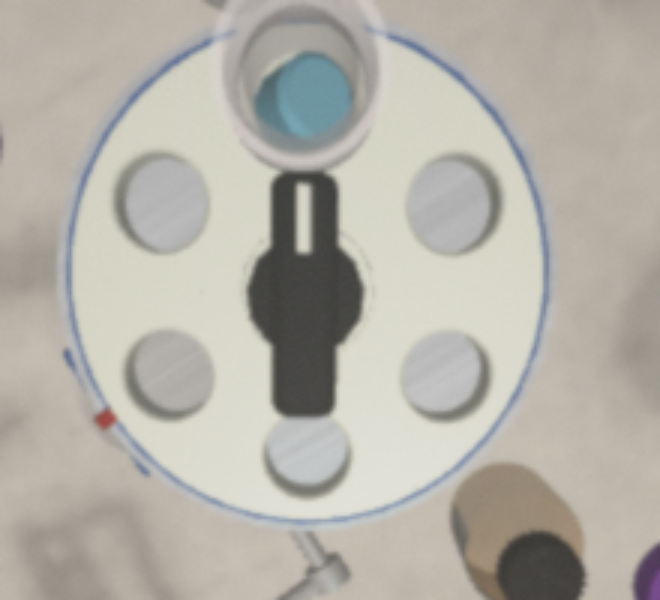

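```bash
python3 w.py w4 >/dev/null; python3 - <<'E'
from h import *
import json
c=json.load(open("pics/w4.json"));im=cv2.imread("pics/w4.png");h=cv2.cvtColor(im,cv2.COLOR_BGR2HSV)
m=cv2.inRange(h,(85,40,80),(105,255,255));k,l,s_,ce=cv2.connectedComponentsWithStats(m)
for i in range(1,k):
    if s_[i,4]>30:print(ce[i],s_[i])
for zb in (.134,.152,.17):
    for rr,z in [(.009,zb+.018),(.011,zb+.016),(.011,zb+.002)]:
        q=np.array([proj(c,[.5844+rr*np.cos(a),-.017+rr*np.sin(a),z]) for a in np.linspace(0,6.28,60)]);print(zb,z,q.min(0),q.max(0))
st()
E
```

```text
[251.9985  37.8074] [236  23  32  29 675]
0.134 0.152 [241.0542  27.3225] [263.9741  52.6307]
0.134 0.15000000000000002 [238.6331  24.9834] [266.4222  55.6564]
0.134 0.136 [239.4671  28.586 ] [265.7707  57.5452]
0.152 0.16999999999999998 [240.0134  22.1912] [264.7433  49.602 ]
0.152 0.16799999999999998 [237.4115  19.6968] [267.3762  52.8952]
0.152 0.154 [238.3772  23.877 ] [266.622   55.0775]
0.17 0.188 [238.794   16.1679] [265.6444  46.0611]
0.17 0.186 [235.9822  13.497 ] [268.4923  49.6728]
0.17 0.17200000000000001 [237.1136  18.4058] [267.6089  52.2228]
t 11.38 pos [ 0.5272 -0.116   0.3289] closing -30.0 z [ 0.0005  0.0006 -1.    ] open 0.499 ff 0.0 F [0.5803 0.3896 0.7545] q7 -0.19
```

The crop shows the pale-blue tablet inside the tube, but leaning rather than lying flat. I'll grip the knob, which the tool is already lined up with, and wiggle the wheel gently to seat it.

```bash
python3 -c "
from h import *
s,M=st();print(go(s,M,[.5616,-.0571,.272]))"
```

```text
t 11.38 pos [ 0.5272 -0.116   0.3289] closing -30.0 z [ 0.0005  0.0006 -1.    ] open 0.499 ff 0.0 F [0.5803 0.3896 0.7545] q7 -0.19
[0.0682 0.0003 0.0569]
```

Emit:
play_rows:
  translation:
    - [0.034,0,0.01]
    - [0.034,0,0.02]
    - [0,0,0.02]
    - [0,0,0.007]
    - [0,0,0]
    - [0,0,0]
    - [0,0,0]
    - [0,0,0]
    - [0,0,0]
  delta_rot:
    - [0,0,0]
    - [0,0,0]
    - [0,0,0]
    - [0,0,0]
    - [0,0,0]
    - [0,0,0]
    - [0,0,0]
    - [0,0,0]
    - [0,0,0]
  grip: [0,0,0,0,0,-1,-1,-1,-1]
  squeeze: 12

```text
clock: 12.5
tool_pos: [0.5604, -0.0566, 0.2721]
eef_rot: [0.866, 0.5, -0.0, -0.001]
contact_force: [-4.4, 2.2, 6.1]
opening: 0.271
finger_force: 12.0
```

Emit:
play_rows:
  translation:
    - [0,0,0]
    - [0,0,0]
    - [0,0,0]
    - [0,0,0]
    - [0,0,0]
    - [0,0,0]
    - [0,0,0]
    - [0,0,0]
    - [0,0,0]
    - [0,0,0]
    - [0,0,0]
  delta_rot:
    - [0,0,3]
    - [0,0,3]
    - [0,0,-3]
    - [0,0,-3]
    - [0,0,-3]
    - [0,0,-3]
    - [0,0,3]
    - [0,0,3]
    - [0,0,0]
    - [0,0,0]
    - [0,0,0]
  grip: [-1,-1,-1,-1,-1,-1,-1,-1,-1,0,0]

```text
clock: 13.88
tool_pos: [0.5618, -0.0572, 0.2718]
eef_rot: [0.866, 0.5, 0.001, 0.001]
contact_force: [0.3, 0.2, -0.6]
opening: 0.47
finger_force: 0.0
```

Emit:
play_rows:
  translation:
    - [0,0,-0.03]
    - [-0.02,0,-0.03]
    - [-0.05,0,0]
    - [-0.03,0,0]
    - [0,0,0]
    - [0,0,0]
  delta_rot:
    - [0,0,0]
    - [0,0,0]
    - [0,0,0]
    - [0,0,0]
    - [0,0,0]
    - [0,0,0]
  grip: [0,0,0,0,0,0]

```text
clock: 14.62
tool_pos: [0.5121, -0.1426, 0.3316]
eef_rot: [0.866, 0.501, 0.001, -0.0]
contact_force: [0.5, 0.5, -0.5]
opening: 0.5
finger_force: 0.0
```

```bash
cat > q.py <<'E'
from h import *
import json,subprocess,sys
n=sys.argv[1];subprocess.run(["python3","w.py",n],stdout=-3)
c=json.load(open(f"pics/{n}.json"));im=cv2.imread(f"pics/{n}.png");h=cv2.cvtColor(im,cv2.COLOR_BGR2HSV)
m=cv2.inRange(h,(85,40,80),(105,255,255));k,l,s_,ce=cv2.connectedComponentsWithStats(m)
for i in range(1,k):
    if s_[i,4]>30:print(ce[i],s_[i])
for zb in (.134,.152,.17):
    q=np.array([proj(c,[.5844+rr*np.cos(a),-.017+rr*np.sin(a),zb+z]) for a in np.linspace(0,6.28,60) for rr,z in [(.009,.018),(.011,.016),(.011,.002)]]);print(zb,q.min(0),q.max(0))
q=proj(c,[.5732,-.037,.17]);cx,cy=int(q[0]),int(q[1])
cv2.imwrite(f"pics/{n}c.png",cv2.resize(im[max(cy-80,0):cy+100,max(cx-100,0):cx+100],None,fx=3,fy=3,interpolation=cv2.INTER_CUBIC))
s,M=st();print("to tabB",M.T@np.array([.492-s["tool_pos"][0],.3232-s["tool_pos"][1],0]))
E
python3 q.py w5
```

```text
[251.9104   1.2687] [242   0  21   4  67]
0.134 [239.0149 -15.6983] [267.5263  20.9967]
0.152 [237.7925 -24.514 ] [268.6009  15.6933]
0.17 [236.3558 -34.9019] [269.8638   9.5338]
this script no longer has the robotException ignored in: <_io.TextIOWrapper mode='rw' encoding='UTF-8'>
Traceback (most recent call last):
BrokenPipeError: [Errno 32] Broken pipe
```

View pics/w5c.png

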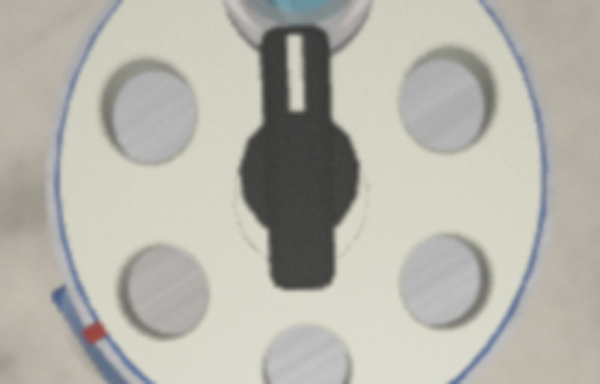

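Emit:
play_rows:
  translation:
    - [0.03,0,0]
    - [0.025,0,0]
    - [0,0,0]
    - [0,0,0]
  delta_rot:
    - [0,0,0]
    - [0,0,0]
    - [0,0,0]
    - [0,0,0]
  grip: [0,0,0,0]

```text
clock: 15.18
tool_pos: [0.5383, -0.0963, 0.3315]
eef_rot: [0.866, 0.5, -0.0, 0.0]
contact_force: [-0.9, -0.5, 0.0]
opening: 0.501
finger_force: 0.0
```

```bash
sed -i 's/^n=sys.argv\[1\];subprocess.*/n=sys.argv[1];c0=r.get_calibration("wrist");cv2.imwrite(f"pics\/{n}.png",r.snapshot("wrist"));json.dump({k:np.array(v).tolist() for k,v in c0.items()},open(f"pics\/{n}.json","w"))/' q.py; python3 q.py w6
```

```text
[252.9173  74.1445] [238  60  31  29 713]
0.134 [240.4277  59.637 ] [267.0942  88.3122]
0.152 [239.3808  57.2279] [268.0445  88.1009]
0.17 [238.1643  54.4225] [269.1485  87.858 ]
t 15.22 pos [ 0.5381 -0.0968  0.3317] closing -30.0 z [-0.0006 -0.0007 -1.    ] open 0.499 ff 0.0 F [-0.0929  0.007  -0.0037] q7 -0.23
to tabB [ 0.3407 -0.25   -0.0003]
```

```bash
python3 -c "
import cv2
im=cv2.imread('pics/w6.png');cv2.imwrite('pics/w6d.png',cv2.resize(im[40:110,205:305],None,fx=8,fy=8,interpolation=cv2.INTER_CUBIC))"
```

```text
(no output)
```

View pics/w6d.png

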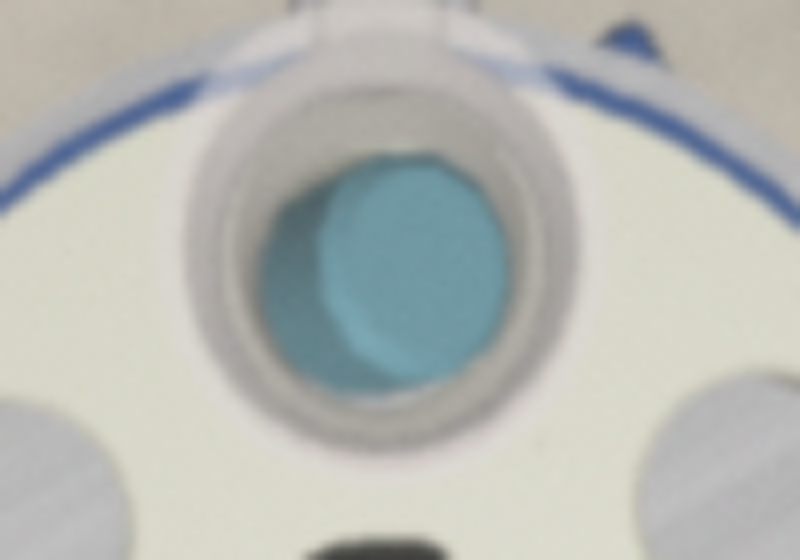

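```bash
python3 - <<'E'
from h import *
import json
from scipy.optimize import least_squares
c=json.load(open("pics/w6.json"));u=np.array([.866,-.5,0]);v=np.array([.5,.866,0]);z=np.array([0,0,1.])
A=np.linspace(0,6.283,120)
def rings(p):
    a=p[3]; ax=np.sin(a)*u+np.cos(a)*z; e=np.cos(a)*u-np.sin(a)*z; C=np.array([p[0],p[1],p[2]])
    out=[]
    for h in (-.007,.007):
        q=np.array([proj(c,C+h*ax+.011*(np.cos(t)*e+np.sin(t)*v)) for t in A]);out.append(q)
    return out
def f(p):
    b,t=rings(p);return [t[:,0].min()-244.6,t[:,0].max()-268.6,t[:,1].min()-59,t[:,1].max()-88.4,b[:,0].min()-237.2,b[:,1].max()-89.0]
for z0 in (.145,.165,.185):
    o=least_squares(f,[.584,-.017,z0,.3]);print(o.x,o.cost,o.fun)
for zz in (.145,.155,.165,.175): 
    o=least_squares(lambda p:f([p[0],p[1],zz,p[2]]),[.584,-.017,.3]);print(zz,o.x,o.cost)
# tube mouth ellipse inner/outer predicted
for rr,zt in((.0165,.201),(.019,.201)):
    q=np.array([proj(c,[.5844+rr*np.cos(t),-.017+rr*np.sin(t),zt]) for t in A]);print(q.min(0),q.max(0))
E
```

```text
[ 0.5836 -0.017   0.1515  0.4876] 0.09972412667591382 [-0.0307  0.1599  0.1572  0.1522 -0.1288 -0.3294]
[ 0.5836 -0.017   0.1515  0.4876] 0.09972412667561811 [-0.0307  0.1599  0.1572  0.1522 -0.1288 -0.3294]
[ 0.5836 -0.017   0.1515  0.4876] 0.099724126675736 [-0.0307  0.1599  0.1572  0.1522 -0.1288 -0.3294]
0.145 [ 0.5837 -0.0167  0.4796] 0.4369610853026237
0.155 [ 0.5835 -0.0171  0.4925] 0.2058348926299145
0.165 [ 0.5834 -0.0175  0.51  ] 1.7993579278496283
0.175 [ 0.5832 -0.0179  0.5343] 5.672325663280795
[228.6529  42.3889] [278.5321  95.9366]
[224.8695  38.1   ] [282.3153  99.7746]
```

The crop shows the tablet tilted about 28° inside the tube, with its centre at z ≈ 0.151 m, so it is wedged into the pocket. I'll grip the knob again, turn it a little anticlockwise to free it, and measure while still holding.

Emit:
play_rows:
  translation:
    - [0.023,0,0.02]
    - [0.023,0,0.02]
    - [0,0,0.013]
    - [0,0,0.005]
    - [0,0,0]
    - [0,0,0]
    - [0,0,0]
    - [0,0,0]
    - [0,0,0]
  delta_rot:
    - [0,0,0]
    - [0,0,0]
    - [0,0,0]
    - [0,0,0]
    - [0,0,0]
    - [0,0,0]
    - [0,0,0]
    - [0,0,-4]
    - [0,0,-4]
  grip: [0,0,0,0,-1,-1,-1,-1,-1]
  squeeze: 25

```text
clock: 16.35
tool_pos: [0.5608, -0.0558, 0.2741]
eef_rot: [0.829, 0.56, -0.0, -0.001]
contact_force: [-1.1, 2.2, 2.4]
opening: 0.149
finger_force: 25.8
```

```bash
python3 q.py w7; python3 -c "
import cv2
a=cv2.imread('pics/w7.png');print(a.shape)"
```

```text
[263.8503 146.4086] [245 133  37  28 788]
0.134 [248.4639 124.0399] [280.3489 157.9999]
0.152 [247.882  126.8204] [282.6659 163.9067]
0.17 [247.1839 130.1261] [285.4464 170.9712]
t 16.4 pos [ 0.5608 -0.0558  0.2741] closing -21.8 z [-0.0012  0.0015 -1.    ] open 0.147 ff 25.806512949311582 F [-1.6553  0.9536  2.4121] q7 -0.17
to tabB [ 0.3262 -0.2048  0.0007]
(384, 512, 3)
```

Emit:
play_rows:
  translation:
    - [0,0,0]
    - [0,0,0]
    - [0,0,0]
    - [0,0,0]
    - [0,0,0]
    - [0,0,0]
  delta_rot:
    - [0,0,2]
    - [0,0,2]
    - [0,0,2]
    - [0,0,2]
    - [0,0,0]
    - [0,0,0]
  grip: [-1,-1,-1,-1,-1,-1]

```text
clock: 17.15
tool_pos: [0.5608, -0.0557, 0.2741]
eef_rot: [0.866, 0.5, -0.001, -0.001]
contact_force: [-4.9, 2.0, 5.9]
opening: 0.147
finger_force: 25.0
```

```bash
cat > tilt.py <<'E'
from h import *
import json,sys
from scipy.optimize import least_squares
n=sys.argv[1];s,M=st();c=r.get_calibration("wrist");im=r.snapshot("wrist");cv2.imwrite(f"pics/{n}.png",im)
h=cv2.cvtColor(im,cv2.COLOR_BGR2HSV);m=cv2.inRange(h,(85,40,80),(105,255,255))
k,l,s_,ce=cv2.connectedComponentsWithStats(m);q=proj(c,[.5840,-.0168,.15])
i=min([i for i in range(1,k) if s_[i,4]>150],key=lambda i:np.hypot(*(ce[i]-q)))
B=(l==i);ys,xs=np.nonzero(B[:384]);pts=np.c_[xs,ys]
hull=cv2.convexHull(pts.astype(np.int32))[:,0].astype(float)
D=np.array([[np.cos(t),np.sin(t)] for t in np.linspace(0,2*np.pi,24,endpoint=False)])
sup=(D@hull.T).max(1)+.4
A=np.linspace(0,6.283,60);z=np.array([0,0,1.])
def f(p):
    t=p[3:5];ax=np.array([t[0],t[1],1]);ax/=np.linalg.norm(ax);e=np.cross([0,1,0],ax);e/=np.linalg.norm(e);g=np.cross(ax,e)
    Q=np.array([proj(c,p[:3]+hh*ax+rr*(np.cos(a)*e+np.sin(a)*g)) for rr,hh in((.011,.007),(.011,-.007),(.009,.009),(.009,-.009)) for a in A])
    return (D@Q.T).max(1)-sup
best=min((least_squares(f,[.584,-.017,.15,*t0]) for t0 in((.01,.01),(.3,-.2),(-.3,.2))),key=lambda o:o.cost)
t=best.x[3:];print("blob",s_[i],"pose",best.x[:3],"tilt deg",np.degrees(np.arctan(np.hypot(*t))),"lean dir",np.degrees(np.arctan2(t[1],t[0])),"rms px",np.sqrt(2*best.cost/24))
E
python3 tilt.py w8
```

```text
t 17.15 pos [ 0.5608 -0.0557  0.2741] closing -30.0 z [-0.0018  0.0006 -1.    ] open 0.147 ff 24.990869297180325 F [-4.9002  1.984   5.9459] q7 -0.28
blob [236 132  37  28 798] pose [ 0.5804 -0.0221  0.1296] tilt deg 27.918455068029765 lean dir -15.693062883912598 rms px 1.0898188818192904
```

Emit:
play_rows:
  translation:
    - [0,0,0]
    - [0,0,0]
    - [0,0,0]
    - [0,0,0]
    - [0,0,0]
    - [0,0,0]
    - [0,0,0]
    - [0,0,0]
    - [0,0,0]
  delta_rot:
    - [0,0,3]
    - [0,0,3]
    - [0,0,3]
    - [0,0,0]
    - [0,0,-3]
    - [0,0,-3]
    - [0,0,-3]
    - [0,0,0]
    - [0,0,0]
  grip: [-1,-1,-1,-1,-1,-1,-1,-1,-1]

```text
clock: 18.32
tool_pos: [0.5607, -0.0559, 0.2741]
eef_rot: [0.866, 0.5, -0.001, -0.001]
contact_force: [-4.1, 2.0, 7.1]
opening: 0.147
finger_force: 24.8
```

```bash
python3 tilt.py w9
```

```text
t 18.32 pos [ 0.5607 -0.0559  0.2741] closing -30.0 z [-0.0019  0.0004 -1.    ] open 0.147 ff 24.777410002425313 F [-4.0898  2.0256  7.1187] q7 -0.28
blob [236 132  37  29 825] pose [ 0.5806 -0.0219  0.1328] tilt deg 28.094891387269286 lean dir -16.528043198233462 rms px 0.9163382229404379
```

Wiggling by ±9° did not change the lean, about 28°. Turning the wheel a full pitch clockwise should lift the tablet flat onto the wheel and let it drop into the next pocket. All the other pockets are empty.

Emit:
play_rows:
  translation:
    - [0,0,0]
    - [0,0,0]
    - [0,0,0]
    - [0,0,0]
    - [0,0,0]
    - [0,0,0]
    - [0,0,0]
    - [0,0,0]
    - [0,0,0]
    - [0,0,0]
    - [0,0,0]
  delta_rot:
    - [0,0,3]
    - [0,0,3]
    - [0,0,3]
    - [0,0,3]
    - [0,0,3]
    - [0,0,3]
    - [0,0,3]
    - [0,0,3]
    - [0,0,3]
    - [0,0,3]
    - [0,0,0]
  grip: [-1,-1,-1,-1,-1,-1,-1,-1,-1,-1,-1]

```text
clock: 19.75
tool_pos: [0.5605, -0.0557, 0.2741]
eef_rot: [0.966, 0.258, -0.001, -0.001]
contact_force: [-4.8, 2.3, 6.8]
opening: 0.143
finger_force: 24.9
```

```bash
python3 tilt.py w10; python3 -c "
from h import *
print(r.get_state()['moment'])"
```

```text
t 19.75 pos [ 0.5605 -0.0557  0.2741] closing -60.1 z [-0.0023  0.0007 -1.    ] open 0.143 ff 24.87110815476626 F [-4.7858  2.2603  6.792 ] q7 -0.66
blob [204 144  30  26 597] pose [ 0.5661 -0.0166  0.0987] tilt deg 28.271042682706312 lean dir -68.3759821508967 rms px 1.0198932367450326
[ 0.4167  1.2086 -0.0848]
```

Emit:
play_rows:
  translation:
    - [0,0,0]
    - [0,0,0]
    - [0,0,0]
    - [0,0,0]
    - [0,0,0]
    - [0,0,0]
    - [0,0,0]
    - [0,0,0]
    - [0,0,0]
    - [0,0,0]
    - [0,0,0]
    - [0,0,0]
  delta_rot:
    - [0,0,3]
    - [0,0,3]
    - [0,0,3]
    - [0,0,3]
    - [0,0,3]
    - [0,0,3]
    - [0,0,3]
    - [0,0,3]
    - [0,0,3]
    - [0,0,3]
    - [0,0,0]
    - [0,0,0]
  grip: [-1,-1,-1,-1,-1,-1,-1,-1,-1,-1,-1,-1]

```text
clock: 21.3
tool_pos: [0.5605, -0.0554, 0.2741]
eef_rot: [1.0, -0.0, -0.001, -0.001]
contact_force: [-5.9, 2.2, 7.4]
opening: 0.146
finger_force: 24.9
```

```bash
python3 tilt.py w11
```

```text
t 21.3 pos [ 0.5605 -0.0554  0.2741] closing -90.0 z [-0.0025  0.0014 -1.    ] open 0.146 ff 24.87426065839827 F [-5.871   2.1642  7.3971] q7 -1.04
blob [181 175  25  18 289] pose [0.5388 0.0145 0.0273] tilt deg 34.61700872601878 lean dir 20.657896347908682 rms px 2.245270564707668
```

Emit:
play_rows:
  translation:
    - [0,0,0]
    - [0,0,0]
    - [0,0,-0.03]
    - [-0.02,-0.01,-0.026]
    - [-0.048,-0.028,0]
    - [0,0,0]
    - [0,0,0]
  delta_rot:
    - [0,0,0]
    - [0,0,0]
    - [0,0,0]
    - [0,0,0]
    - [0,0,0]
    - [0,0,0]
    - [0,0,0]
  grip: [0,0,0,0,0,0,0]

```text
clock: 22.22
tool_pos: [0.4946, -0.0183, 0.33]
eef_rot: [1.0, 0.001, 0.001, 0.0]
contact_force: [0.9, -0.7, 0.1]
opening: 0.497
finger_force: 0.0
```

```bash
python3 tilt.py w12; python3 -c "
from h import *
s,M=st();print('tabB',go(s,M,[.492,.3232,.070]));im=cv2.imread('pics/w12.png');cv2.imwrite('pics/w12c.png',cv2.resize(im[20:170,130:330],None,fx=4,fy=4,interpolation=cv2.INTER_CUBIC))"
```

```text
t 22.23 pos [ 0.4946 -0.0183  0.33  ] closing -89.9 z [ 0.0021 -0.0006 -1.    ] open 0.497 ff 0.0 F [ 0.854  -0.6748  0.0656] q7 -1.13
blob [237  65  29  32 692] pose [ 0.5838 -0.017   0.1427] tilt deg 29.024529226931683 lean dir 141.38613358244274 rms px 0.22674510967520825
t 22.27 pos [ 0.495  -0.0186  0.33  ] closing -90.0 z [ 0.0022 -0.0009 -1.    ] open 0.495 ff 0.0 F [ 0.7501 -0.4915 -0.1498] q7 -1.13
tabB [-0.0034 -0.3421  0.2597]
```

```bash
python3 - <<'E'
from h import *
for n,(x,y) in {"w6":(238,60),"w12":(237,65)}.items():
    im=cv2.imread(f"pics/{n}.png");h=cv2.cvtColor(im,cv2.COLOR_BGR2HSV);m=cv2.inRange(h,(85,40,80),(105,255,255))
    print(n)
    for yy in range(y-2,y+36,2): print(" ".join(f"{h[yy,xx,2]:3d}" if m[yy,xx] else " . " for xx in range(x-2,x+34,2)))
E
```

```text
w6
 .   .   .   .   .   .   .   .   .   .   .   .   .   .   .   .   .   . 
 .   .   .   .   .   .   .   .  127 131 132 130 131  .   .   .   .   . 
 .   .   .   .   .   .  131 136 148 159 162 162 157 137  .   .   .   . 
 .   .   .   .  105 121 142 152 161 163 162 162 162 160 146  .   .   . 
 .   .   .  108 109 141 150 162 163 163 161 162 164 162 160 139  .   . 
 .   .  111 110 119 153 155 162 163 162 162 162 163 163 163 156  .   . 
 .   .  115 118 131 159 160 164 162 163 164 164 164 164 163 160  .   . 
 .  123 119 120 131 163 162 163 162 163 163 162 164 162 163 162  .   . 
 .  123 125 125 133 164 164 164 163 163 163 161 163 163 163 162 139  . 
 .  127 131 130 136 166 167 164 161 163 164 163 164 162 163 162 138  . 
 .  129 133 133 135 163 174 168 164 162 163 165 163 162 164 159  .   . 
 .   .  137 138 137 144 173 175 164 164 163 164 164 162 163 151  .   . 
 .   .  137 139 138 140 160 179 174 167 165 164 165 163 158  .   .   . 
 .   .   .  139 140 142 144 162 173 175 170 167 164 161  .   .   .   . 
 .   .   .   .  141 139 141 141 149 165 166 164 163  .   .   .   .   . 
 .   .   .   .   
[... 941 characters left out ...]
7 146 150 147 147 148 165 183 169 150 145 139  .   . 
 .  138 148 148 147 148 148 149 149 146 150 175 174 150 145  .   .   . 
 .  134 147 148 147 148 148 148 149 148 149 164 170 145 146  .   .   . 
 .   .  145 149 149 148 147 148 148 148 148 161 166 143  .   .   .   . 
 .   .  140 148 147 149 149 148 147 148 148 157 159  .   .   .   .   . 
 .   .   .  145 148 147 148 148 147 148 149 156 157  .   .   .   .   . 
 .   .   .   .  140 147 149 148 147 147 148 156  .   .   .   .   .   . 
 .   .   .   .   .   .  134 143 138 138  .   .   .   .   .   .   .   . 
 .   .   .   .   .   .   .   .   .   .   .   .   .   .   .   .   .   . 
 .   .   .   .   .   .   .   .   .   .   .   .   .   .   .   .   .   .
```

Emit:
play_rows:
  translation:
    - [0,-0.05,0]
    - [0,-0.058,0]
    - [-0.001,-0.058,0]
    - [-0.001,-0.058,0.01]
    - [-0.001,-0.058,0.04]
    - [0,-0.05,0.05]
    - [0,-0.01,0.055]
    - [0,0,0.05]
    - [0,0,0.035]
    - [0,0,0.015]
    - [0,0,0.005]
    - [0,0,0]
    - [0,0,0]
    - [0,0,0]
    - [0,0,0]
  delta_rot:
    - [0,0,0]
    - [0,0,0]
    - [0,0,0]
    - [0,0,0]
    - [0,0,0]
    - [0,0,0]
    - [0,0,0]
    - [0,0,0]
    - [0,0,0]
    - [0,0,0]
    - [0,0,0]
    - [0,0,0]
    - [0,0,0]
    - [0,0,0]
    - [0,0,0]
  grip: [0,0,0,0,0,0,0,0,0,0,0,-1,-1,-1,-1]
  squeeze: 12

```text
clock: 24.15
tool_pos: [0.491, 0.3112, 0.0803]
eef_rot: [1.0, 0.0, 0.001, 0.0]
contact_force: [1.0, -0.3, 1.0]
opening: 0.236
finger_force: 12.0
```

Emit:
play_rows:
  translation:
    - [0,0,0]
    - [0,0,0]
    - [0,0,0.005]
    - [0,0,0.005]
    - [0,0,0]
    - [0,0,0]
    - [0,0,0]
    - [0,0,0]
  delta_rot:
    - [0,0,0]
    - [0,0,0]
    - [0,0,0]
    - [0,0,0]
    - [0,0,0]
    - [0,0,0]
    - [0,0,0]
    - [0,0,0]
  grip: [0,0,0,0,-1,-1,-1,-1]

```text
clock: 25.15
tool_pos: [0.4905, 0.3116, 0.0701]
eef_rot: [1.0, 0.0, 0.0, -0.0]
contact_force: [-0.1, -0.5, 0.4]
opening: 0.24
finger_force: 12.0
```

```bash
python3 - <<'E'
from h import *
s,M=st();c=r.get_calibration("wrist");im=r.snapshot("wrist");cv2.imwrite("pics/w13.png",im);h=cv2.cvtColor(im,cv2.COLOR_BGR2HSV);m=cv2.inRange(h,(85,60,80),(105,255,255))
k,l,s_,ce=cv2.connectedComponentsWithStats(m)
for i in range(1,k):
    if s_[i,4]>200:print(ce[i],s_[i])
P=np.array(s["tool_pos"])
for x in [-.002,0,.002]:
    q=np.array([proj(c,P+M@np.array([x+rr*np.cos(a),rr*np.sin(a),.0671-zz])) for a in np.linspace(0,6.28,60) for rr,zz in [(.009,.018),(.011,.016),(.011,.002),(.009,0)]]);print(x,q.min(0),q.max(0))
E
```

```text
t 25.15 pos [0.4905 0.3116 0.0701] closing -90.0 z [ 0.0001  0.0002 -1.    ] open 0.24 ff 11.999953103950247 F [-0.0778 -0.4793  0.366 ] q7 -1.46
[254.8794 249.6809] [ 234  226   43   48 1617]
-0.002 [229.7094 229.0965] [273.1383 279.6174]
0 [229.6094 225.7113] [273.2142 276.2856]
0.002 [229.5085 222.3003] [273.2907 272.9275]
```

Emit:
play_rows:
  translation:
    - [0,0,-0.05]
    - [0,0,-0.055]
    - [0,0,-0.055]
    - [0,0.02,-0.055]
    - [0.012,0.04,-0.03]
    - [0.012,0.042,-0.015]
    - [0.012,0.042,0]
    - [0.012,0.042,0]
    - [0.012,0.042,0]
    - [0.012,0.042,0]
    - [0.012,0.042,0]
    - [0.02,0.016,0]
    - [0,0,0]
    - [0,0,0]
    - [0,0,0]
    - [0,0,0]
    - [0,0,0]
    - [0,0,0]
    - [0,0,0]
  delta_rot:
    - [0,0,0]
    - [0,0,0]
    - [0,0,0]
    - [0,0,0]
    - [0,0,0]
    - [0,0,0]
    - [0,0,0]
    - [0,0,0]
    - [0,0,0]
    - [0,0,0]
    - [0,0,0]
    - [0,0,0]
    - [0,0,-10]
    - [0,0,-10]
    - [0,0,-10]
    - [0,0,-10]
    - [0,0,-10]
    - [0,0,-10]
    - [0,0,0]
  grip: [-1,-1,-1,-1,-1,-1,-1,-1,-1,-1,-1,-1,-1,-1,-1,-1,-1,-1,-1]

```text
clock: 27.58
tool_pos: [0.5944, -0.0166, 0.3301]
eef_rot: [0.866, 0.499, 0.0, -0.0]
contact_force: [0.9, -0.6, -0.3]
opening: 0.237
finger_force: 12.0
```

```bash
python3 -c "
from h import *
s,M=st();print(go(s,M,[.5838,-.0168,.2685]))"
```

```text
t 27.57 pos [ 0.5944 -0.0166  0.3301] closing -30.1 z [-0.0001  0.0006 -1.    ] open 0.237 ff 11.99917706195265 F [ 0.8594 -0.5825 -0.3412] q7 -0.34
[-0.0055 -0.0091  0.0616]
```

Emit:
play_rows:
  translation:
    - [-0.006,-0.009,0.02]
    - [0,0,0.025]
    - [0,0,0.012]
    - [0,0,0.0045]
    - [0,0,0]
    - [0,0,0]
    - [0,0,0]
    - [0,0,0]
    - [0,0,0]
    - [0,0,0]
  delta_rot:
    - [0,0,0]
    - [0,0,0]
    - [0,0,0]
    - [0,0,0]
    - [0,0,0]
    - [0,0,0]
    - [0,0,0]
    - [0,0,0]
    - [0,0,0]
    - [0,0,0]
  grip: [-1,-1,-1,-1,-1,-1,0,0,0,0]

```text
clock: 28.82
tool_pos: [0.5839, -0.0171, 0.2686]
eef_rot: [0.866, 0.5, 0.0, -0.0]
contact_force: [1.0, -0.7, 0.5]
opening: 0.493
finger_force: 0.0
```

Emit:
play_rows:
  translation:
    - [0,0,-0.03]
    - [-0.01,0,-0.03]
    - [-0.04,0,0]
    - [-0.04,0,0]
    - [0,0,0]
    - [0,0,0]
  delta_rot:
    - [0,0,0]
    - [0,0,0]
    - [0,0,0]
    - [0,0,0]
    - [0,0,0]
    - [0,0,0]
  grip: [0,0,0,0,0,0]

```text
clock: 29.58
tool_pos: [0.5393, -0.0945, 0.3285]
eef_rot: [0.866, 0.501, 0.0, -0.0]
contact_force: [0.8, 0.2, -0.2]
opening: 0.494
finger_force: 0.0
```

```bash
python3 tilt.py w14; python3 - <<'E'
from h import *
im=cv2.imread("pics/w14.png");cv2.imwrite('pics/w14c.png',cv2.resize(im[0:190,150:370],(792,570),interpolation=cv2.INTER_CUBIC))
s,M=st();print("knob",go(s,M,[.5606,-.0562,.274]))
E
```

```text
t 29.57 pos [ 0.5393 -0.0945  0.3285] closing -29.9 z [ 0.0005  0.0009 -1.    ] open 0.494 ff 0.0 F [ 0.7962  0.1628 -0.2385] q7 -0.2
blob [240  63  29  30 670] pose [ 0.5839 -0.0177  0.1552] tilt deg 6.089984222151526 lean dir -29.892038152931207 rms px 0.15509236644487703
t 29.62 pos [ 0.5396 -0.0939  0.3284] closing -29.9 z [ 0.0004  0.001  -1.    ] open 0.498 ff 0.0 F [ 0.3281  0.1594 -0.1675] q7 -0.2
knob [ 0.0431 -0.0005  0.0545]
```

View pics/w14c.png

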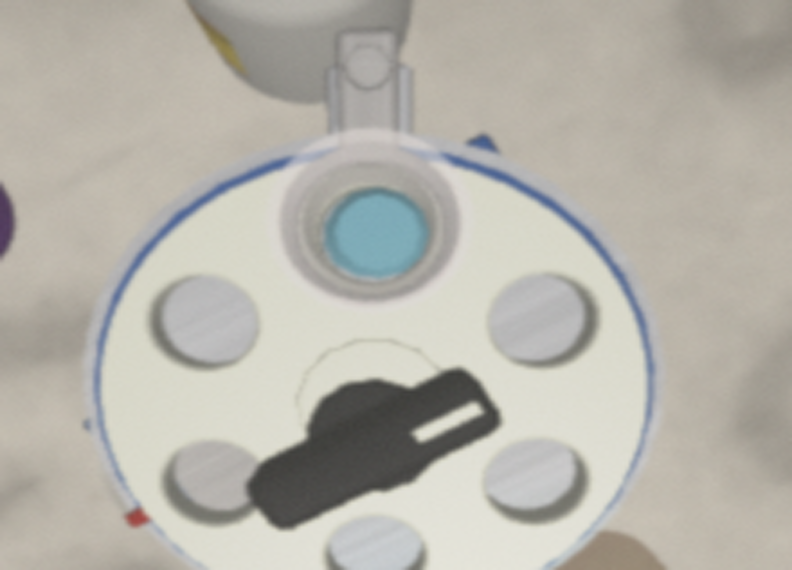

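The crop shows the upper tablet lying flat in the tube, so the drop knocked the lower one in. The white mark puts the knob bar along world x. Next I'll turn the tool, grip the bar and turn the wheel 120° anticlockwise.

Emit:
play_rows:
  translation:
    - [0.0,0.0,0]
    - [0.0,0.0,0]
    - [0,0,0]
    - [0,0,0]
    - [0,0,0]
    - [0,0,0]
    - [0.01,-0.019,0.01]
    - [0.0104,-0.0194,0.02]
    - [0,0,0.018]
    - [0,0,0.0064]
    - [0,0,0]
    - [0,0,0]
    - [0,0,0]
    - [0,0,0]
  delta_rot:
    - [0,0,10]
    - [0,0,10]
    - [0,0,10]
    - [0,0,10]
    - [0,0,10]
    - [0,0,10]
    - [0,0,0]
    - [0,0,0]
    - [0,0,0]
    - [0,0,0]
    - [0,0,0]
    - [0,0,0]
    - [0,0,0]
    - [0,0,0]
  grip: [0,0,0,0,0,0,0,0,0,0,-1,-1,-1,-1]
  squeeze: 25

```text
clock: 31.38
tool_pos: [0.5596, -0.0556, 0.2747]
eef_rot: [1.0, 0.001, 0.0, -0.001]
contact_force: [-1.1, 3.2, 3.9]
opening: 0.142
finger_force: 25.0
```

```bash
python3 -c "
from h import *
s,M=st()"
```

```text
t 31.38 pos [ 0.5596 -0.0556  0.2747] closing -89.9 z [ 0.0008  0.0022 -1.    ] open 0.142 ff 24.986870766151696 F [-1.0648  3.2334  3.9379] q7 -1.02
```

Emit:
play_rows:
  translation:
    - [0,0,0]
    - [0,0,0]
    - [0,0,0]
    - [0,0,0]
    - [0,0,0]
    - [0,0,0]
    - [0,0,0]
    - [0,0,0]
    - [0,0,0]
    - [0,0,0]
    - [0,0,0]
    - [0,0,0]
    - [0,0,0]
    - [0,0,0]
    - [0,0,0]
    - [0,0,0]
    - [0,0,0]
    - [0,0,0]
    - [0,0,0]
    - [0,0,0]
  delta_rot:
    - [0,0,-3]
    - [0,0,-4]
    - [0,0,-4]
    - [0,0,-4]
    - [0,0,-4]
    - [0,0,-4]
    - [0,0,-4]
    - [0,0,-4]
    - [0,0,-4]
    - [0,0,-4]
    - [0,0,-4]
    - [0,0,-4]
    - [0,0,-3]
    - [0,0,-2]
    - [0,0,-2]
    - [0,0,-2]
    - [0,0,-2]
    - [0,0,-2]
    - [0,0,0]
    - [0,0,0]
  grip: [-1,-1,-1,-1,-1,-1,-1,-1,-1,-1,-1,-1,-1,-1,-1,-1,-1,-1,-1,-1]

```text
clock: 33.88
tool_pos: [0.5601, -0.0564, 0.2747]
eef_rot: [0.865, 0.501, 0.001, 0.0]
contact_force: [2.1, 3.5, 5.0]
opening: 0.145
finger_force: 25.0
```

```bash
python3 tilt.py w15
```

```text
t 33.88 pos [ 0.5601 -0.0564  0.2747] closing -29.9 z [ 0.0021  0.0004 -1.    ] open 0.145 ff 25.004749805666506 F [2.0525 3.4842 5.016 ] q7 -0.26
blob [236 131  37  29 807] pose [ 0.5808 -0.0217  0.1313] tilt deg 27.65457854907214 lean dir -16.8210528305966 rms px 0.9428624461072759
```

Emit:
play_rows:
  translation:
    - [0,0,0]
    - [0,0,0]
    - [0,0,0]
    - [0,0,0]
    - [0,0,0]
    - [0,0,0]
    - [0,0,0]
    - [0,0,0]
    - [0,0,0]
    - [0,0,0]
    - [0,0,0]
    - [0,0,0]
    - [0,0,0]
    - [0,0,0]
    - [0,0,0]
    - [0,0,0]
    - [0,0,0]
    - [0,0,0]
    - [0,0,0]
    - [0,0,0]
  delta_rot:
    - [0,0,-2]
    - [0,0,-2]
    - [0,0,-4]
    - [0,0,-4]
    - [0,0,-4]
    - [0,0,-4]
    - [0,0,-4]
    - [0,0,-4]
    - [0,0,-4]
    - [0,0,-4]
    - [0,0,-4]
    - [0,0,-4]
    - [0,0,-4]
    - [0,0,-4]
    - [0,0,-2]
    - [0,0,-2]
    - [0,0,-2]
    - [0,0,-2]
    - [0,0,0]
    - [0,0,0]
  grip: [-1,-1,-1,-1,-1,-1,-1,-1,-1,-1,-1,-1,-1,-1,-1,-1,-1,-1,-1,-1]

```text
clock: 36.42
tool_pos: [0.561, -0.0563, 0.2746]
eef_rot: [0.499, 0.867, 0.001, 0.002]
contact_force: [4.2, 3.0, 3.4]
opening: 0.147
finger_force: 25.0
```

```bash
python3 -c "
from h import *
s,M=st();print(s['moment'])
c=r.get_calibration('top');im=r.snapshot('top');cv2.imwrite('pics/t2.png',im)"
```

```text
t 36.42 pos [ 0.561  -0.0563  0.2746] closing 30.1 z [ 0.0045  0.0004 -1.    ] open 0.147 ff 25.040031272219494 F [4.1923 2.9982 3.3721] q7 0.5
[ 0.5772 -0.5876  0.0207]
```

Emit:
play_rows:
  translation:
    - [0,0,0]
    - [0,0,0]
    - [0,0,-0.03]
    - [0,0,-0.03]
    - [0,0,0]
    - [0,0,0]
    - [0,0,0]
    - [0,0,0]
    - [0,0,0]
    - [0,0,0]
    - [0,0,0]
    - [-0.025,0,0]
    - [-0.035,0,0]
    - [-0.035,0,0]
    - [-0.025,0,0]
    - [0,0,0]
    - [0,0,0]
  delta_rot:
    - [0,0,0]
    - [0,0,0]
    - [0,0,0]
    - [0,0,10]
    - [0,0,10]
    - [0,0,10]
    - [0,0,10]
    - [0,0,10]
    - [0,0,10]
    - [0,0,10]
    - [0,0,5]
    - [0,0,0]
    - [0,0,0]
    - [0,0,0]
    - [0,0,0]
    - [0,0,0]
    - [0,0,0]
  grip: [0,0,0,0,0,0,0,-1,-1,-1,-1,-1,-1,-1,-1,-1,-1]

```text
clock: 38.6
tool_pos: [0.4751, -0.1409, 0.3339]
eef_rot: [0.924, 0.383, 0.0, -0.0]
contact_force: [0.6, -0.1, 0.8]
opening: 0.006
finger_force: 0.0
```

```bash
cat > v.py <<'E'
from h import *
import sys
n=sys.argv[1];s,M=st();c=r.get_calibration("wrist");im=r.snapshot("wrist");cv2.imwrite(f"pics/{n}.png",im);h=cv2.cvtColor(im,cv2.COLOR_BGR2HSV)
for nm,m,z in [("blue",cv2.inRange(h,(85,50,70),(105,255,255)),.15),("red",cv2.inRange(h,(0,120,80),(8,255,255))|cv2.inRange(h,(170,120,80),(180,255,255)),.121)]:
    k,l,s_,ce=cv2.connectedComponentsWithStats(m)
    for i in range(1,k):
        if s_[i,4]>20: print(nm,ce[i],s_[i],onz(c,ce[i],z))
for a in range(0,360,60):
    P=[.5607+.046*np.cos(np.radians(a+.3)),-.0565+.046*np.sin(np.radians(a+.3)),.151];q=proj(c,P).round().astype(int)
    if (0<=q).all() and q[0]<512 and q[1]<384: print("pocket",a,q,im[q[1]-3:q[1]+4,q[0]-3:q[0]+4].reshape(-1,3).mean(0).round())
print("to lever",go(s,M,[.4709,-.1463,.195]))
for t in ["tablet_a"]:
    print([(np.round(d["point"],3).tolist(),round(d["confidence"],2)) for d in r.look_for("wrist",t)])
im=r.snapshot("side");cv2.imwrite(f"pics/{n}s.png",im);print([(np.round(d["point"],3).tolist(),round(d["confidence"],2)) for d in r.look_for("side","tablet_a")])
E
python3 v.py w16
```

```text
t 38.6 pos [ 0.4751 -0.1409  0.3339] closing -44.9 z [ 0.0002  0.0005 -1.    ] open 0.006 ff 0.0 F [ 0.5964 -0.1022  0.7607] q7 -0.34
blue [199.6085  20.2449] [186   5  28  32 682] [ 0.5386 -0.0174  0.15  ]
blue [220.0619  76.9174] [210  67  21  21 339] [ 0.5193 -0.0576  0.15  ]
red [199.     102.3636] [197 100   5   6  22] [ 0.4873 -0.0559  0.121 ]
red [253.9882 179.3333] [241 166  27  28 423] [ 0.4706 -0.1465  0.121 ]
red [130.4138 192.7241] [128 190   6   6  29] [ 0.3692 -0.066   0.121 ]
pocket 120 [198  20] [176. 164. 120.]
pocket 180 [215  80] [174. 164. 123.]
pocket 240 [269  95] [190. 189. 190.]
pocket 300 [309  53] [182. 182. 182.]
to lever [-0.0069  0.0008  0.1389]
[([0.538, -0.02, 0.152], 0.71), ([0.516, -0.051, 0.112], 0.65)]
[]
```

The wrist colour check finds one tablet in the pocket at bearing 120°. The smaller blob at the hole fits a tablet already down in the pan, since the network puts it at z ≈ 0.112. Next I'll press the lever.

Emit:
play_rows:
  translation:
    - [-0.007,0.001,0.035]
    - [0,0,0.045]
    - [0,0,0.04]
    - [0,0,0.018]
    - [-0.001,-0.001,0.01]
    - [-0.001,-0.001,0.01]
    - [0,0,0.008]
    - [0,0,0.006]
    - [0,0,0]
  delta_rot:
    - [0,0,0]
    - [0,0,0]
    - [0,0,0]
    - [0,0,0]
    - [0,0,0]
    - [0,0,0]
    - [0,0,0]
    - [0,0,0]
    - [0,0,0]
  grip: [-1,-1,-1,-1,-1,-1,-1,-1,-1]

```text
clock: 39.92
tool_pos: [0.4677, -0.1473, 0.162]
eef_rot: [0.924, 0.383, 0.0, 0.0]
contact_force: [-0.1, 0.5, 0.8]
opening: 0.006
finger_force: 0.6
```

```bash
python3 -c "
from h import *
s,M=st();print('tip',s['tool_pos'][2]-.064)"
```

```text
t 39.92 pos [ 0.4677 -0.1473  0.162 ] closing -45.0 z [ 0.0003  0.     -1.    ] open 0.006 ff 0.5877471860731021 F [-0.0644  0.5224  0.7784] q7 -0.2
tip 0.09803440229876942
```

Emit:
play_rows:
  translation:
    - [0.001,0.001,0.006]
    - [0.001,0.001,0.006]
    - [0.001,0.001,0.006]
    - [0.001,0.001,0.004]
    - [0,0,0]
    - [0,0,0]
  delta_rot:
    - [0,0,0]
    - [0,0,0]
    - [0,0,0]
    - [0,0,0]
    - [0,0,0]
    - [0,0,0]
  grip: [-1,-1,-1,-1,-1,-1]

```text
clock: 40.67
tool_pos: [0.4737, -0.1475, 0.1404]
eef_rot: [0.924, 0.383, 0.001, 0.0]
contact_force: [0.4, -1.2, 4.1]
opening: 0.005
finger_force: 1.6
```

```bash
cat > v2.py <<'E'
from h import *
import sys
n=sys.argv[1];s,M=st()
for cam in ["wrist","top","side"]:
    c=r.get_calibration(cam);im=r.snapshot(cam);cv2.imwrite(f"pics/{n}{cam}.png",im);h=cv2.cvtColor(im,cv2.COLOR_BGR2HSV)
    print(cam,[(np.round(d["point"],3).tolist(),round(d["confidence"],2)) for d in r.look_for(cam,"tablet_a")])
    m=cv2.inRange(h,(85,45,60),(105,255,255));k,l,s_,ce=cv2.connectedComponentsWithStats(m)
    print([(ce[i].round(),s_[i,4],onz(c,ce[i],.02)[:2],onz(c,ce[i],.15)[:2]) for i in range(1,k) if 8<s_[i,4]<3000 and abs(onz(c,ce[i],.1)[1]+.06)<.12])
E
python3 v2.py p1
```

```text
t 40.67 pos [ 0.4737 -0.1475  0.1404] closing -45.0 z [ 0.0014 -0.0004 -1.    ] open 0.005 ff 1.5544949169270694 F [ 0.3652 -1.1973  4.0865] q7 -0.2
wrist []
[]
top [([0.516, -0.068, 0.105], 0.66), ([0.539, -0.011, 0.156], 0.47)]
[(array([278., 201.]), np.int32(46), array([ 0.5482, -0.0206]), array([ 0.5375, -0.0137]))]
side []
[(array([258., 179.]), np.int32(14), array([ 0.5513, -0.2114]), array([ 0.5371, -0.0158]))]
```

Emit:
play_rows:
  translation:
    - [0.001,0.001,0.004]
    - [0.001,0.001,0.003]
    - [0,0,0]
    - [0,0,0]
  delta_rot:
    - [0,0,0]
    - [0,0,0]
    - [0,0,0]
    - [0,0,0]
  grip: [-1,-1,-1,-1]

```text
clock: 41.48
tool_pos: [0.4748, -0.1475, 0.1365]
eef_rot: [0.924, 0.382, 0.0, -0.0]
contact_force: [-6.3, 1.9, 44.5]
opening: 0.006
finger_force: 20.7
```

```bash
python3 v2.py p2
```

```text
t 41.48 pos [ 0.4748 -0.1475  0.1365] closing -45.0 z [ 0.0005  0.0007 -1.    ] open 0.006 ff 20.68266101181507 F [-6.3162  1.9171 44.5181] q7 -0.2
wrist [([0.515, -0.057, 0.103], 0.65)]
[]
top []
[(array([278., 201.]), np.int32(47), array([ 0.5482, -0.0208]), array([ 0.5375, -0.0139]))]
side []
[(array([258., 179.]), np.int32(14), array([ 0.5513, -0.2114]), array([ 0.5371, -0.0158]))]
```

Emit:
play_rows:
  translation:
    - [0,0,-0.004]
    - [0,0,0]
    - [-0.001,-0.001,-0.012]
    - [-0.001,-0.001,-0.012]
    - [0,0,-0.02]
    - [0,0,-0.03]
    - [0,0,-0.05]
    - [0,0,-0.05]
    - [0,0,0]
    - [0,0,0]
  delta_rot:
    - [0,0,0]
    - [0,0,0]
    - [0,0,0]
    - [0,0,0]
    - [0,0,0]
    - [0,0,0]
    - [0,0,0]
    - [0,0,0]
    - [0,0,0]
    - [0,0,0]
  grip: [-1,-1,-1,-1,-1,-1,-1,-1,-1,-1]

```text
clock: 43.02
tool_pos: [0.4728, -0.1466, 0.3108]
eef_rot: [0.924, 0.383, -0.0, -0.001]
contact_force: [-0.5, -0.4, -0.6]
opening: 0.002
finger_force: 0.0
```

```bash
python3 v.py w17; python3 - <<'E'
from h import *
c=r.get_calibration("top");im=r.snapshot("top");cv2.imwrite("pics/t9.png",im);h=cv2.cvtColor(im,cv2.COLOR_BGR2HSV)
print("top",[(np.round(d["point"],3).tolist(),round(d["confidence"],2)) for d in r.look_for("top","tablet_a")])
print("beaker",[(np.round(d["point"],3).tolist(),round(d["confidence"],2)) for d in r.look_for("top","beaker")])
a=cv2.imread("pics/top0.png")
for nm,i in(("before",a),("now",im)): print(nm,[[tuple(int(v) for v in i[y,x]) for x in range(284,300,4)] for y in range(216,236,4)])
E
```

```text
t 43.02 pos [ 0.4728 -0.1466  0.3108] closing -44.9 z [-0.0007  0.0008 -1.    ] open 0.002 ff 0.0 F [-0.4752 -0.395  -0.5581] q7 -0.29
blue [191.1503   9.2727] [175   0  32  23 572] [ 0.5364 -0.0202  0.15  ]
red [190.7778  95.7778] [188  93   7   7  27] [ 0.4872 -0.0552  0.121 ]
red [251.7109 180.2317] [237 166  30  30 505] [ 0.4706 -0.1465  0.121 ]
red [121.5 194. ] [119 191   6   7  30] [ 0.3722 -0.068   0.121 ]
pocket 120 [188   4] [172. 160. 116.]
pocket 180 [208  71] [174. 177. 180.]
pocket 240 [267  87] [188. 187. 187.]
pocket 300 [312  40] [179. 179. 179.]
to lever [-0.0011 -0.0014  0.1158]
[([0.536, -0.02, 0.154], 0.67)]
[]
top [([0.538, -0.014, 0.153], 0.49)]
beaker [([0.459, 0.066, 0.019], 0.62), ([0.483, -0.059, 0.029], 0.45)]
before [[(114, 115, 115), (140, 150, 152), (139, 148, 151), (142, 152, 154)], [(133, 130, 129), (132, 131, 131), (121, 120, 123), (129, 128, 130)], [(138, 134, 129), (138, 134, 129), (138, 133, 129), (132, 126, 122)], [(102, 86, 77), (136, 132, 128), (132, 127, 123), (91, 72, 61)], [(97, 59, 35), (99, 63, 38), (95, 58, 32), (98, 61, 35)]]
now [[(125, 128, 127), (152, 162, 164), (154, 164, 167), (153, 164, 166)], [(145, 142, 141), (145, 145, 144), (133, 133, 135), (140, 139, 141)], [(150, 146, 142), (138, 138, 126), (147, 144, 137), (144, 139, 133)], [(111, 93, 85), (148, 144, 140), (145, 141, 136), (102, 82, 67)], [(107, 66, 40), (108, 69, 41), (108, 67, 40), (108, 66, 40)]]
```

```bash
python3 - <<'E'
from h import *
c=r.get_calibration("wrist");im=cv2.imread("pics/w17.png");h=cv2.cvtColor(im,cv2.COLOR_BGR2HSV)
for P in ([.481,-.057,.01],[.481,-.057,.03],[.481,-.057,.07],[.455,-.057,.07],[.481,-.031,.07]): print(P,proj(c,P).round())
q=proj(c,[.481,-.057,.02]).astype(int);print(q)
for y in range(q[1]-32,q[1]+33,4): print(y," ".join(f"{h[y,x,0]:3d}/{h[y,x,1]:3d}" for x in range(q[0]-40,q[0]+44,5)))
E
```

```text
[0.481, -0.057, 0.01] [206.  99.]
[0.481, -0.057, 0.03] [204.  99.]
[0.481, -0.057, 0.07] [198. 100.]
[0.455, -0.057, 0.07] [181. 119.]
[0.481, -0.031, 0.07] [178.  82.]
[205  99]
67  20/ 24 120/  3  75/  3  28/ 21  30/ 19  28/ 19  27/ 18  20/  9  12/  7  15/  9  18/  7  21/ 10  23/ 13  28/ 17  28/ 18  28/ 17  28/ 17
71  19/ 25 115/ 18 110/ 85  28/ 19  30/ 18  26/ 19  30/ 17  20/  9  13/ 10  17/ 10  15/  9  15/  8  19/ 11  28/ 18  30/ 17  28/ 18  30/ 18
75  19/ 25  18/ 15 110/  4  68/  5  30/ 19  30/ 18  30/ 18  17/ 10  20/  8  20/  9  15/  8  13/ 10  26/ 10  28/ 18  28/ 17  28/ 18  28/ 16
79  19/ 24  21/ 23  20/  4 111/ 95  30/ 18  28/ 19  30/ 18  18/  7  10/  9  12/  7  17/ 10  20/  9  27/ 16  30/ 15  28/ 15  30/ 17  28/ 16
83  18/ 24  21/ 23  23/ 23 130/  4 108/ 33  28/ 19  32/ 20  26/ 14  20/  9  17/ 10  15/  9  17/ 10  28/ 20  28/ 18  30/ 17  28/ 16  28/ 16
87  18/ 25  19/ 22  18/ 25  18/  7 109/ 43  34/  9  28/ 19  26/ 20  30/ 12  12/  7  17/ 10  30/ 20  30/ 17  28/ 17  28/ 18  30/ 15  28/ 16
91  18/ 25  18/ 23  20/ 25 109/ 28 120/  1 119/ 56  30/ 17  28/ 19  28/ 18  30/ 19  28
[... 750 characters left out ...]

115  20/ 25  19/ 23  19/ 25  20/ 24  20/ 24 150/  2 109/ 69 107/ 73 108/ 73 109/ 64 113/  6 120/  3 110/ 37 110/110 110/ 94 108/ 46  48/  6
119  18/ 25  18/ 24  19/ 23  18/ 23  20/ 24  22/ 24 112/ 37 109/ 74 108/ 68 108/ 76 110/110 110/ 89 115/  9 135/  3 114/  7 112/ 26 110/ 49
123  19/ 25  18/ 25  18/ 25  20/ 24  20/ 27  18/ 24  20/ 24 111/ 78 110/119 110/120 110/121 110/122 110/123 110/115 111/ 63 113/ 17 115/  8
127  22/ 23  19/ 24  20/ 25  19/ 23  18/ 25  19/ 23  19/ 23  22/ 25 111/105 110/119 110/119 112/ 31 113/ 16 110/123 110/120 110/121 110/119
131  21/ 24  19/ 24  18/ 23  18/ 24  18/ 24  19/ 21  18/ 24  20/ 24  19/ 22 110/118 111/ 88  19/ 24  21/ 23 112/ 61 110/121 110/119 111/ 67
```

```bash
python3 - <<'E'
from h import *
c=r.get_calibration("side")
for P in ([.481,-.057,.006],[.481,-.057,.024],[.481,-.057,.07]): print(P,proj(c,P).round(1))
q=proj(c,[.481,-.057,.02]).round().astype(int)
for n in ("side0","w17s"):
    h=cv2.cvtColor(cv2.imread(f"pics/{n}.png"),cv2.COLOR_BGR2HSV);print(n)
    for y in range(q[1]-18,q[1]+12,2): print(y," ".join(f"{h[y,x,0]:3d}/{h[y,x,1]:3d}" for x in range(q[0]-14,q[0]+15,2)))
E
```

```text
[0.481, -0.057, 0.006] [274.8 209.3]
[0.481, -0.057, 0.024] [275. 205.]
[0.481, -0.057, 0.07] [275.6 193.7]
side0
188 140/  7  30/  2  20/  8  12/ 16  15/ 19  20/ 24  20/ 31  17/ 33  17/ 34  20/ 35  20/ 34  19/ 35  18/ 36  19/ 35  16/ 34
190  18/ 29  12/ 25  13/ 19  18/ 27  23/ 27  22/ 23  20/ 28  16/ 31  22/ 33  17/ 31  18/ 32  17/ 36  20/ 32  19/ 35  18/ 37
192  19/ 34  20/ 35  21/ 33  17/ 27  20/ 29  22/ 28  23/ 30  21/ 31  21/ 26  15/ 29  20/ 34  19/ 35  18/ 36  20/ 36  17/ 31
194  18/ 32  20/ 36  18/ 33  23/ 29  19/ 26  20/ 33  20/ 28  18/ 31  17/ 30  20/ 28  19/ 31  16/ 34  17/ 31  18/ 38  20/ 42
196  20/ 31  21/ 37  20/ 31  19/ 28  17/ 27  21/ 32  20/ 29  18/ 28  17/ 30  19/ 28  16/ 35  17/ 37  20/ 32  20/ 32  17/ 35
198   6/ 10  13/ 13   0/  6  17/ 20  26/ 16  22/ 24  19/ 23  19/ 23  19/ 23  21/ 29  18/ 37  20/ 36  19/ 36  16/ 36  16/ 33
200 109/161 109/157 108/113 110/ 45 105/ 29 101/ 19  94/ 17 103/ 21 108/ 13  23/ 19  20/ 35  20/ 32  18/ 38  19/ 37  21/ 38
202 108/184 108/168 108/113 113/ 18 105/  8  98/  8  90/  8  90/  8 103/ 16  21/ 21  17/ 35  19/ 34  21/ 34  18/ 39  2
[... 2038 characters left out ...]
  79/ 14  81/ 18  96/  9 100/  6 110/ 32 109/147 110/ 97  19/ 24  19/ 36  19/ 33
208 108/186 109/171 110/ 89 113/  9  80/  6  85/ 12  73/ 14  80/  6 120/  6 110/ 41 109/166 110/104  14/ 22  18/ 35  20/ 37
210 109/171 107/181 109/121 105/ 22 100/  7  90/  5  75/  9 108/ 11 103/ 15 111/ 67 109/174 110/110  19/ 27  20/ 33  17/ 36
212 109/183 108/178 108/165 109/ 91 110/ 39 107/ 20 116/ 15 105/ 22 109/ 61 109/136 108/171 110/105  21/ 26  16/ 37  19/ 34
214 108/182 108/169 108/170 108/172 109/149 109/111 109/108 109/131 109/164 111/156 112/149 115/ 94  14/ 23  16/ 33  19/ 31
216 109/166 108/181 108/177 107/186 108/178 108/177 110/168 119/124 131/141 135/152 137/155 138/139 150/ 57 177/ 20  17/ 31
```

The tablet colour has gone from the drop hole, and the side view now shows its tint inside the beaker, which hasn't moved. The other tablet is in the next pocket and the lever pad is back at its rest position, so I'm handing in.

```bash
python3 -c "
from h import *
s,M=st();print(r.finish_job())"
```

```text
t 43.38 pos [ 0.4729 -0.1472  0.3104] closing -45.0 z [-0.0016  0.0004 -1.    ] open 0.005 ff 0.0 F [ 0.4272  0.0471 -0.3419] q7 -0.29
the job is handed in; nothing more can be done
None
```

I handed the job in at 43.4 s with one tablet tipped into the beaker, the other still in the dispenser wheel and the lever sprung back. The tool gave no verdict; I confirmed the end state only from the cameras' colour readings, and the last lever press briefly reached 44 N at the fingertips.

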